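# Lower the tins into the steam pasteuriser

## Task

Stand every tin upright on the pasteuriser's raised tray, then throw the pawl out and let the crank turn back slowly by hand, never letting it run, until the tray with the tins is right down on the bottom. Throw the pawl lever back over to hold, slide the cover fully shut over the well, and leave the other things on the bench alone.

Things in the scene. Friction and masses are not known exactly. Their poses are not given: they have to be found in the camera images.
- pasteuriser: Fixed bench steam pasteuriser (dry, cold): a steel well 260 (x) by 275 (y) by 165 mm high, open on top from y -79 to +144 mm. Origin on the bench under the well, z up, turned by up to 8 degrees. On its -y edge a grey gear case (x -40 to +75, y -138 to -86, top at 245 mm) with a 15 mm square toothed rack bar (x 22, y -100 mm) that rises with the tray, its top 320 mm above the bench at most.
- tray_floor (a point): Centre of the upper face of the perforated steel tray inside the well; axes as the pasteuriser's. The tray is 226 mm (x) by 206 mm (y), with a lip and a guard rail 3 mm thick all round, the rail's top 42 mm above the floor. At the start its floor is about 25 mm below the rim; it has room for four tins, two by two.
- tray (a joint): Height of the tray above its lowest position, m; 0 = right down on the bottom (floor 45 mm above the bench, the tins then below the cover), about 0.097 at the start. Driven only by the crank: 13.4 mm per radian.
- crank (a joint): Crank, rad: 0 = tray right down (a stop), up to 8.4; starts at about 7.27. Its axis is the pasteuriser's y; growing = winding up: handle from the +x side over the top to the -x side. With the pawl out, tray and tins pull it back with 2 to 4 N at the handle and nothing else holds it: let go, it runs away. Its 12-tooth ratchet wheel (0.52 rad a tooth) is held by the pawl.
- crank_hub (a point): Centre of the crank's turning circle at the crank arm, 200 mm above the bench. The handle's circle has 80 mm radius in the pasteuriser's x-z plane.
- crank_handle (a point): Grip point of the crank handle: a black sleeve 27 mm in diameter and 100 mm long, lying level along the pasteuriser's y and spinning freely on its pin; this point is on its axis, 66 mm out (-y) from the middle of the crank arm and 43 mm from the sleeve's free end. It can be pinched from above along x all the way round.
- pawl_nose (a point): Tip of the pawl: 32 mm from wheel_centre when seated in a tooth root, up to 39 mm riding over a tooth, over 44 mm when thrown out (about 57 mm at rest). While the load leans on it, it stays jammed in its tooth even with its lever thrown over; then wind the crank up 0.1 to 0.35 rad and the lever's spring throws it out. With the lever on hold it lets the crank be wound up tooth by tooth.
- wheel_centre (a point): Centre of the ratchet wheel (72 mm over the teeth), a fixed point on the crank's axis.
- pawl_lever (a joint): Throw-over lever of the pawl, rad: 0 = hold (leans to the pasteuriser's -x, its spring presses the pawl in), 1.1 = release (leans to +x, its spring presses the pawl out). It swings through the upright, needs about 1 N at its knob, stays where it is left, and has stops at both ends. Starts on hold.
- lever_knob (a point): Centre of the black ball knob (26 mm) on the pawl lever, 88 mm from its pivot, which lies 59 mm to +x and 12 mm above the crank's axis. The lever (bar 10 x 8 mm) swings in the x-z plane at the pasteuriser's y -149 mm, between gear case and crank arm (y -168 to -178 mm). It can be pushed along x with closed fingers from above.
- cover (a joint): Sliding steel cover, m: 0 = fully shut over the well (a stop), 0.215 to 0.235 at the start (open, to the pasteuriser's +y). Friction about 3 N. Its plate (260 x 228 mm) runs at rim height on two rails along y at x +-138 mm that reach out to y +390 mm. The tray must be down before it is slid over.
- cover_handle (a point): Middle of the cover's handle: a black bar 14 mm square and 120 mm long along the pasteuriser's x, 41 mm above the cover plate. It moves along y with the cover.
- tin1_mid (a point): Centre (half-way up) of a plain tin, 58 mm in diameter, 72 mm high, 0.18 to 0.29 kg, standing on the bench to the robot's right at the start; its z is up when upright. None when it is absent (two to four tins are there).
- tin2_mid (a point): Centre (half-way up) of a plain tin, 58 mm in diameter, 72 mm high, 0.18 to 0.29 kg, standing on the bench to the robot's right at the start; its z is up when upright. None when it is absent (two to four tins are there).
- tin3_mid (a point): Centre (half-way up) of a plain tin, 58 mm in diameter, 72 mm high, 0.18 to 0.29 kg, standing on the bench to the robot's right at the start; its z is up when upright. None when it is absent (two to four tins are there).
- tin4_mid (a point): Centre (half-way up) of a plain tin, 58 mm in diameter, 72 mm high, 0.18 to 0.29 kg, standing on the bench to the robot's right at the start; its z is up when upright. None when it is absent (two to four tins are there).
- spray: Bystander: white spray bottle, 68 mm in diameter, 200 mm high; origin under its centre.
- bowl: Bystander: steel bowl, 130 mm in diameter, 50 mm high; origin under its centre.
There are look-alikes about, which are no part of the job. What is shaped like the part that bears tin4_mid but orange or pink is not meant.

How it is judged (in metres and radians):
On the way, in this order (a step that is already met when the one before it is completed fails the run):
1. all the tins stand upright on the raised tray, let go (z of tin1_mid in the frame of tray_floor between 0.03 and 0.043 m and angle between each of tin1_mid, tin2_mid, tin3_mid, tin4_mid's own z axis and vertical below 0.15 rad and x of tin1_mid in the frame of tray_floor between -0.088 and 0.088 m and y of tin1_mid in the frame of tray_floor between -0.078 and 0.078 m and z of tin2_mid in the frame of tray_floor between 0.03 and 0.043 m and x of tin2_mid in the frame of tray_floor between -0.088 and 0.088 m and y of tin2_mid in the frame of tray_floor between -0.078 and 0.078 m and z of tin3_mid in the frame of tray_floor between 0.03 and 0.043 m and x of tin3_mid in the frame of tray_floor between -0.088 and 0.088 m and y of tin3_mid in the frame of tray_floor between -0.078 and 0.078 m and z of tin4_mid in the frame of tray_floor between 0.03 and 0.043 m and x of tin4_mid in the frame of tray_floor between -0.088 and 0.088 m and y of tin4_mid in the frame of tray_floor between -0.078 and 0.078 m and contact force between the fingers and tin1 below 0.5 N and contact force between the fingers and tin2 below 0.5 N and contact force between the fingers and tin3 below 0.5 N and contact force between the fingers and tin4 below 0.5 N and value of joint tray above 0.085 m), for 0.3 s.
2. the pawl is thrown out, clear of the ratchet, with the tray still up (distance between pawl_nose and wheel_centre above 0.044 m and value of joint tray above 0.08 m), for 0.1 s.
3. the tray is right down on the bottom, the tins standing on it (z of tin1_mid in the frame of tray_floor between 0.03 and 0.043 m and angle between each of tin1_mid, tin2_mid, tin3_mid, tin4_mid's own z axis and vertical below 0.15 rad and x of tin1_mid in the frame of tray_floor between -0.088 and 0.088 m and y of tin1_mid in the frame of tray_floor between -0.078 and 0.078 m and z of tin2_mid in the frame of tray_floor between 0.03 and 0.043 m and x of tin2_mid in the frame of tray_floor between -0.088 and 0.088 m and y of tin2_mid in the frame of tray_floor between -0.078 and 0.078 m and z of tin3_mid in the frame of tray_floor between 0.03 and 0.043 m and x of tin3_mid in the frame of tray_floor between -0.088 and 0.088 m and y of tin3_mid in the frame of tray_floor between -0.078 and 0.078 m and z of tin4_mid in the frame of tray_floor between 0.03 and 0.043 m and x of tin4_mid in the frame of tray_floor between -0.088 and 0.088 m and y of tin4_mid in the frame of tray_floor between -0.078 and 0.078 m and value of joint tray below 0.006 m), for 0.3 s.
At the end, for the whole second after the job is handed in: Every tin stands upright (within 0.15 rad) on the tray floor, the tray is within 10 mm of its lowest position, the pawl lever is thrown back to hold (within 0.2 rad) with the pawl on the ratchet wheel, the cover is shut to within 6 mm of its stop, and the crank is at rest (z of tin1_mid in the frame of tray_floor between 0.03 and 0.043 m and angle between each of tin1_mid, tin2_mid, tin3_mid, tin4_mid's own z axis and vertical below 0.15 rad and x of tin1_mid in the frame of tray_floor between -0.088 and 0.088 m and y of tin1_mid in the frame of tray_floor between -0.078 and 0.078 m and z of tin2_mid in the frame of tray_floor between 0.03 and 0.043 m and x of tin2_mid in the frame of tray_floor between -0.088 and 0.088 m and y of tin2_mid in the frame of tray_floor between -0.078 and 0.078 m and z of tin3_mid in the frame of tray_floor between 0.03 and 0.043 m and x of tin3_mid in the frame of tray_floor between -0.088 and 0.088 m and y of tin3_mid in the frame of tray_floor between -0.078 and 0.078 m and z of tin4_mid in the frame of tray_floor between 0.03 and 0.043 m and x of tin4_mid in the frame of tray_floor between -0.088 and 0.088 m and y of tin4_mid in the frame of tray_floor between -0.078 and 0.078 m and value of joint tray below 0.01 m and value of joint pawl_lever below 0.2 rad and distance between pawl_nose and wheel_centre below 0.041 m and value of joint cover below 0.006 m and velocity of joint crank between -0.1 and 0.1 rad/s); the robot touches nothing.
It fails at once if the crank runs away backwards (faster than about one turn a second) (velocity of joint crank below -6 rad/s).
It fails at once if the cover is slid over the well while the tray is up (value of joint cover below 0.16 m and value of joint tray above 0.02 m).
It fails at once if the spray bottle or bowl is disturbed (distance of any of spray, bowl from where it was at the start of the episode above 0.05 m).
Of tin1, tin2, tin3, tin4 only 2 to 4 are there at a start; the rules pass over those that are not, and their reading is None.
At some moment in a run one of tin1, tin2, tin3, tin4 may be knocked a few centimetres aside while the robot is not near it.
It also fails if it takes over 208 s, if anything falls off the work surface, if the arm or the gripper's body presses on something with over 40 N, if the wrist force passes 120 N, or if a joint passes its speed limit or range.

## Robot

A 7-joint arm with a two-finger parallel gripper is mounted at the origin on the work surface. World frame = base frame: x ahead of the robot, y to its left, z up, the work surface at z = 0. Lengths are in m, angles in degrees, forces in N, time in s.
With the tool pointing down it reaches from about 0.425 to 0.95 m from the base axis. Payload 4.7 kg.
Tool frame: the origin (TCP) lies midway between the tips of the shut fingers; the grasp point (between the pads) lies 19 mm behind it; z points along the fingers, y is the line along which they close (so a half turn about z gives the same grasp; the last joint's range is limited). The gripper opens to 87 mm and grips with 3 to 60 N. Pads are 19 mm wide; open, the fingers measure 117 mm over their backs; the gripper's body (75 mm by 190 mm) begins 51 mm behind the grasp point.
Start: joints at [74.146, 26.849, -2.785, 87.806, 1.381, 65.374, -4.715], TCP at [0.166, -0.654, 0.223] pointing down, gripper open.
Joint ranges: [-148.3, 148.3], [-19.14, 114.17], [-79.39, 73.82], [5.75, 140.21], [-59.74, 239.74], [12.07, 113.84], [-152.46, 152.46]. Speed limits (degrees/s): [147.25, 147.25, 180, 180, 180, 180, 180].

## Interface

Orientations are given as [roll, pitch, yaw] about the fixed x, y, z axes, in that order (R = Rz(yaw) Ry(pitch) Rx(roll)).
In Python, from bench import robot, vision, ticket gives the robot as it stands.
- The arm moves only by the tool apply_moves, never from a script. Its argument "commands" is a list of rows, each an object with "travel": the shift along the tool's x, y, z in mm, a list of three; "turn": the turn about the tool's z in degrees. A call has 1 to 20 rows; each row shifts and turns the commanded pose from where the row before left it, along the tool's axes as they then stand; what a row does not reach is not made up. A row lasts 1/10 s, in which the tool goes at most 50 mm and 8.59 degrees, less where a joint would pass 70% of its speed; a pose out of reach is approached as far as the arm can. A call with a gripper value outside its range is refused whole. "hand" is the gripper's target within -1 to 1 (shut at 1, half-way at 0, fully open at -1), set as the call begins (left out, the last holds). The fingers move at their own pace and stop on an object; "grip_force" is the grip in N (left out, the last holds). Time passes only in rows, so rows that do not move let the fingers close. It gives the time, the measured TCP pose, the force, the opening and the grip force at its end, in the units of the state.
- robot.read_state(): the state, without advancing time (a new reading comes with each control period).
- vision.snapshot(name): name is "scene" or "top"; returns the picture (480x640x3 uint8, red, green, blue); there is no depth.
- vision.get_calibration(name): a dict with "fx", "fy", "cx", "cy" (pixels), "xyz" and "attitude" of the camera in the world. Camera axes: x right, y up, looking along -z (the intrinsics and any distortion apply to the point x, -y, -z); pixel columns grow to the right and rows downward; lengths in m; the calibration is good to about 2 mm. A picture is of the moment at which its call begins. get_calibration takes no time and is no camera call.
- ticket.sign_off(): hands the job in; it is judged then, once.
The state is a dict: "time_s": time; "joint_pos": joint angles; "qvel": joint speeds; "joint_efforts": joint torques, N m; "eef_pos": TCP position; "eef_rot": TCP orientation; "wrist_force": force on the tool from outside, world axes, zero at the start; "ft_torque": the same for the moment, N m; "width": finger opening in m; "grasp_force": force on a finger pad.
Only numpy, scipy, OpenCV 4.12 (cv2) and the standard library are available. Lean on these libraries where they do the work, as an engineer would, in place of code of your own. Each camera call takes 0.05 s, during which the arm holds its last target. There are 200 camera calls.

## Working session

There is one attempt and no reset: what is moved stays moved. The work goes in short steps, Python scripts to look and compute and a tool call to move; the robot and the scene stay as the last step left them, time stands still between calls to the robot, and variables do not carry over. Pictures are saved under pics/ and viewed, at most 15 in all, crops included, and the job is handed in when it is done.

Besides the shell and the picture viewer there is one more tool, called after "Request:" as name(argument=value, ...), one argument or row to a line, values as JSON. apply_moves: Moves the arm, as the interface text tells. Its arguments: {"type":"object","properties":{"commands":{"type":"array","items":{"type":"object","properties":{"travel":{"type":"array","items":{"type":"number"}},"turn":{"type":"number"}}}},"hand":{"type":"number"},"grip_force":{"type":"number"}},"required":["commands"]}

```bash
mkdir -p pics; ls; python3 - <<'E'
from bench import robot, vision
import cv2
for n in("scene","top"):
    im=vision.snapshot(n); cv2.imwrite(f"pics/{n}0.png",im[:,:,::-1]); print(vision.get_calibration(n))
print(robot.read_state())
E
```

```text
pics
{'fx': 541.1131413673712, 'fy': 541.1131413673712, 'cx': 325.76504268821236, 'cy': 244.65307434535686, 'xyz': array([ 1.21423221, -0.75058061,  1.05211844]), 'attitude': array([44.9274453 ,  0.85633169, 47.4142782 ])}
{'fx': 453.71544046478186, 'fy': 453.71544046478186, 'cx': 323.2762973405373, 'cy': 242.0827842273415, 'xyz': array([ 0.3733243 , -0.14391287,  1.04986754]), 'attitude': array([ 11.39962846,  -0.1042223 , -89.08215844])}
{'time_s': 0.1, 'joint_pos': array([74.146045  , 26.89265773, -2.78319025, 87.86509626,  1.38277665,
       65.37420963, -4.71681109]), 'qvel': array([-0.01522734, -0.0955501 , -0.1073946 , -0.21543831,  0.03673582,
        0.15161155,  0.02811497]), 'joint_efforts': array([ 7.77080622e-04, -5.09169781e+01, -8.13951250e-02, -2.36829382e+01,
       -6.15337514e-02,  3.44691309e-02,  3.69577333e-05]), 'eef_pos': array([ 0.16542718, -0.65388068,  0.22161781]), 'eef_rot': array([-1.79901800e+02,  5.59315732e-03,  1.41981925e+01]), 'wrist_force': array([-0.11650412, -0.25450111,  0.66841167]), 'ft_torque': array([0.05078237, 0.01574885, 0.02954245]), 'grasp_force': 0.0, 'width': 0.08697303682787984}
```

View pics/scene0.png

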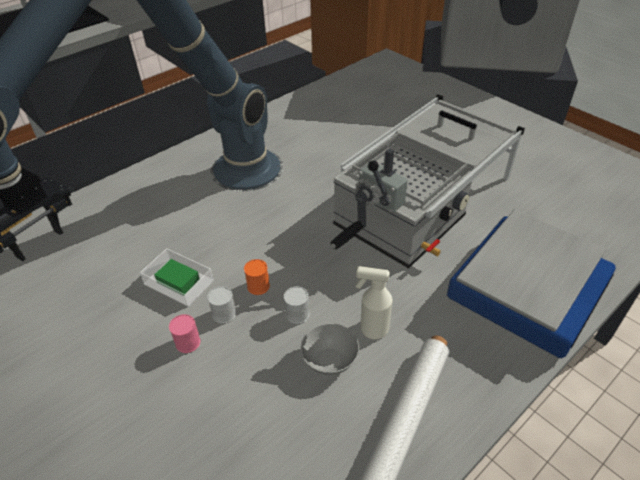

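View pics/top0.png

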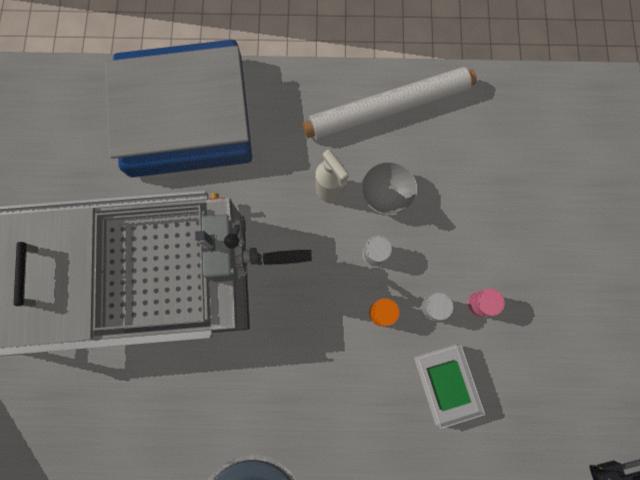

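```bash
cat > h.py <<'E'
from bench import robot, vision
import cv2, numpy as np
from scipy.spatial.transform import Rotation as Ro
def cal(n):
    c=vision.get_calibration(n); return c,Ro.from_euler('xyz',c['attitude'],degrees=True).as_matrix()
def ray(n,u,v):
    c,R=cal(n); d=R@np.array([(u-c['cx'])/c['fx'],-(v-c['cy'])/c['fy'],-1]); return c['xyz'],d
def atz(n,u,v,z):
    o,d=ray(n,u,v); return o+d*(z-o[2])/d[2]
def tri(a,b):  # (u,v) scene, (u,v) top
    (o,d),(p,e)=ray('scene',*a),ray('top',*b)
    t=np.linalg.lstsq(np.c_[d,-e],p-o,rcond=None)[0]; A=o+d*t[0];B=p+e*t[1]
    return (A+B)/2,np.linalg.norm(A-B)
def proj(n,P):
    c,R=cal(n); q=R.T@(np.asarray(P)-c['xyz']); return c['cx']-c['fx']*q[0]/q[2], c['cy']+c['fy']*q[1]/q[2]
def crop(im,x0,y0,w,h,s,f):
    cv2.imwrite(f,cv2.resize(im[y0:y0+h,x0:x0+w,::-1],None,fx=s,fy=s,interpolation=cv2.INTER_CUBIC))
E
python3 - <<'E'
from h import *
s=cv2.imread('pics/scene0.png')[:,:,::-1];t=cv2.imread('pics/top0.png')[:,:,::-1]
crop(s,325,90,200,180,4,'pics/a.png' ) if 0 else None
a=cv2.resize(s[90:270,325:525],None,fx=4,fy=3.333*1.2)[:600]
crop(s,325,95,200,150,4,'pics/a.png'); crop(t,90,180,230,172,3.478,'pics/b.png')
# tins: left scene / right top
p=cv2.resize(s[245:365,160:320],(400,300),interpolation=2); q=cv2.resize(t[220:340,360:520],(400,300),interpolation=2)
cv2.imwrite('pics/c.png',np.hstack([p,q])[:,:,::-1])
E
```

```text
(no output)
```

View pics/a.png

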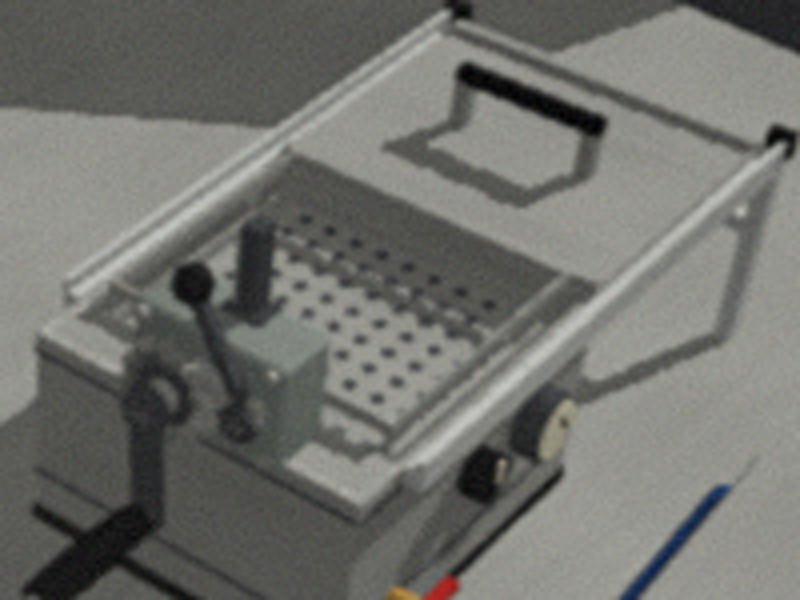

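View pics/b.png

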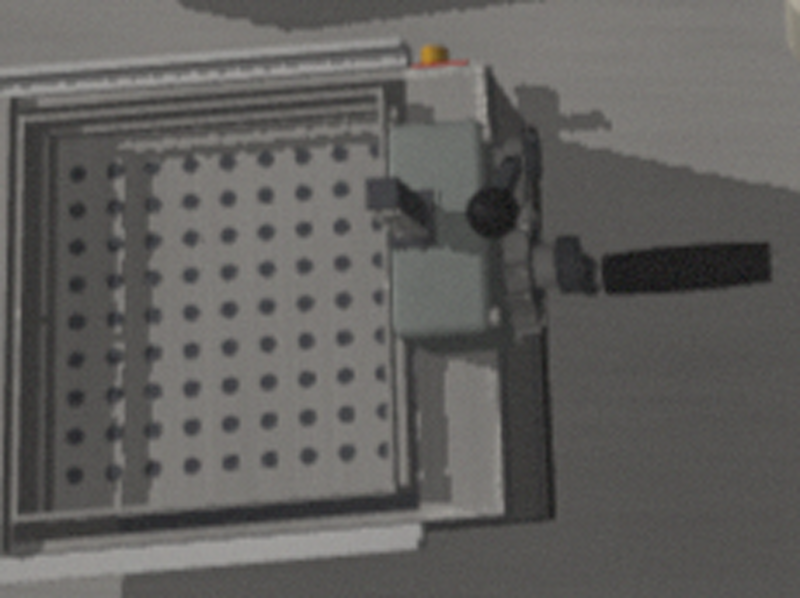

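View pics/c.png

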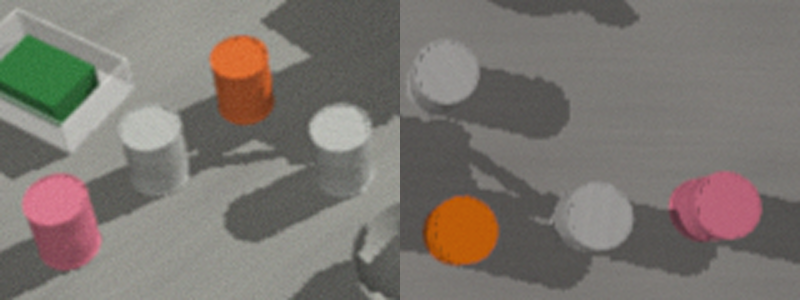

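```bash
cat > fit.py <<'E'
from h import *
from scipy.optimize import least_squares
S=lambda u,v:(325+u/4,95+v/4); T=lambda u,v:(90+u/3.478,180+v/3.478)
C=[('top',T(393,125),(75,-86,245)),('top',T(478,122),(75,-138,245)),('top',T(490,330),(-40,-138,245)),('top',T(396,335),(-40,-86,245)),
('scene',S(268,360),(75,-138,245)),('scene',S(325,337),(75,-86,245)),
('top',T(488,68),(130,-131,165)),('top',T(503,515),(-130,-131,165)),('scene',S(360,512),(130,-131,165)),('scene',S(40,342),(-130,-131,165)),
('scene',S(460,10),(-138,390,172)),('scene',S(785,135),(138,390,172))]
def W(p,q): 
    c,s=np.cos(p[2]),np.sin(p[2]); q=np.array(q)/1000; return np.array([p[0]+c*q[0]-s*q[1],p[1]+s*q[0]+c*q[1],q[2]])
def r(p): return np.concatenate([np.subtract(proj(n,W(p,q)),uv) for n,uv,q in C])
P=least_squares(r,[.36,.22,0],loss='soft_l1').x
def loc(w): 
    c,s=np.cos(P[2]),np.sin(P[2]); d=np.asarray(w)[:2]-P[:2]; return np.array([c*d[0]+s*d[1],-s*d[0]+c*d[1],w[2]])*1000
E
python3 - <<'E'
from fit import *
np.set_printoptions(precision=4,suppress=True)
print('P',P,np.degrees(P[2])); print(r(P).reshape(-1,2).round(1).tolist())
for nm,a,b in [('knob',S(193,284),T(490,212)),('racktop',S(258,220),T(382,192)),('handle end',S(28,592),T(768,262)),('handle inner',S(145,515),T(604,272)),
  ('covL',S(468,72),(17.5,302)),('covR',S(600,125),(22,244)),
  ('tinA',(220,296.6),(439.2,306.4)),('tinB',(296,295.8),(378.8,248.8))]:
    x,e=tri(a,b); print(nm,x,e,'loc',loc(x))
print(atz('top',439.2,306.4,.072),atz('scene',220,296.6,.072),atz('top',378.8,248.8,.072),atz('scene',296,295.8,.072))
print('holes TL BR', [loc(atz('top',*T(u,v),.142)) for u,v in((78,174),(75,475),(341,154),(347,454))])
print('spray/bowl',atz('top',333,185,.05),atz('top',390,188,.05),'orange',atz('top',385,312,.072),'pink',atz('top',488,303,.072))
E
```

```text
P [0.4986 0.162  0.0934] 5.3537200084518375
[[-2.8, -0.3], [1.1, -1.6], [0.0, 0.9], [-2.2, 1.7], [3.2, 2.7], [2.0, -2.0], [1.8, -1.7], [2.6, -0.2], [-2.3, -1.3], [-3.0, -2.7], [0.4, -0.4], [-0.3, 0.3]]
knob [0.5271 0.0163 0.2838] 3.613619475152384e-05 loc [  14.8483 -147.6727  283.8156]
racktop [0.5316 0.0642 0.3076] 0.0009542444976950149 loc [  23.7825 -100.3826  307.6482]
handle end [ 0.5306 -0.1185  0.1246] 0.003019756492145627 loc [   5.7133 -282.2378  124.6432]
handle inner [ 0.5259 -0.0178  0.1198] 0.004043180361470316 loc [  10.4436 -181.4911  119.8209]
covL [0.4212 0.4181 0.2082] 0.000475752400992641 loc [-53.1909 262.2262 208.242 ]
covR [0.5301 0.4256 0.2102] 0.0016288714303398916 loc [ 55.9959 259.5278 210.2133]
tinA [ 0.4349 -0.394   0.0652] 0.0008531879554932651 loc [-115.257  -547.6048   65.2431]
tinB [ 0.5586 -0.2641  0.0691] 0.0018760501785889656 loc [  19.9589 -429.7885   69.1271]
[ 0.4343 -0.3927  0.072 ] [ 0.4406 -0.3961  0.072 ] [ 0.5575 -0.2645  0.072 ] [ 0.561  -0.2648  0.072 ]
holes TL BR [array([ 87.54  , 120.4508, 142.    ]), array([-88.2712, 119.6664, 142.    ]), array([ 87.7655, -34.2814, 142.    ]), array([-88.3738, -34.4117, 142.    ])]
spray/bowl [ 0.7096 -0.1628  0.05  ] [ 0.7046 -0.2942  0.05  ] orange [ 0.4205 -0.2766  0.072 ] pink [ 0.4432 -0.4975  0.072 ]
```

Two white/grey tins (scene (220,297), (296,296); top (439,306), (379,249)) fit "plain tin". The orange (top 385,312) and pink (488,303) ones are the look-alikes. The enlarged crop confirms this. The handle hangs nearly straight down, and the lever leans to -x (hold).

Request:
apply_moves(
  commands=[
    {"travel": [0, 0, -5], "turn": -8.1},
    {"travel": [0, 0, -5], "turn": -8.1},
    {"travel": [0, 0, -5], "turn": -8.1},
    {"travel": [0, 0, -5], "turn": -8.1},
    {"travel": [0, 0, -5], "turn": -8.1},
    {"travel": [0, 0, -5], "turn": -8.1},
    {"travel": [0, 0, -5], "turn": -8.1},
    {"travel": [0, 0, -5], "turn": -8.1},
    {"travel": [0, 0, -5], "turn": -8.1},
    {"travel": [0, 0, -5], "turn": -8.1},
    {"travel": [0, 0, 0], "turn": 0},
    {"travel": [0, 0, 0], "turn": 0},
  ],
  hand=-1,
)

```text
time_s: 1.3
eef_pos: [0.1654, -0.6542, 0.272]
eef_rot: [-180.0, -0.0, 95.0]
wrist_force: [-0.1, -0.4, -0.9]
width: 0.0867
grasp_force: 0.0
```

```bash
sed -i 's/^def loc/P[:2]+=.001*np.array([np.cos(P[2]),np.sin(P[2])])\ndef loc/' fit.py
cat >> fit.py <<'E'
np.set_printoptions(precision=1,suppress=True)
def st(*T):
    s=robot.read_state(); x=s['eef_pos']; yaw=np.radians(s['eef_rot'][2])
    print('t',s['time_s'],'tcp',x*1000,'rot',s['eef_rot'],'loc',loc(x),'w',round(s['width'],4),'g',s['grasp_force'],'F',s['wrist_force'],'j',s['joint_pos'])
    for q in T: # world mm targets
        d=(np.array(q)-x)*1000; print(' tool move to',np.array(q)*1000,':',Ro.from_euler('xyz',s['eef_rot'],degrees=True).as_matrix().T@d)
E
python3 -c "
from fit import *
st((.437,-.394,.03),(.559,-.2645,.03),W(P,(-45,72,168)))"
```

```text
t 1.3 tcp [ 165.4 -654.2  272. ] rot [-180.   -0.   95.] loc [-408.9 -781.5  272. ] w 0.0867 g 0.0 F [-0.1 -0.4 -0.9] j [ 85.7  26.3 -19.8  83.4   9.1  71.9  70. ]
 tool move to [ 437. -394.   30.] : [235.3 293.4 242.2]
 tool move to [ 559.  -264.5   30. ] : [353.6 426.2 242.3]
 tool move to [448.1 229.5 168. ] : [855.6 358.9 104.7]
```

Request:
apply_moves(
  commands=[
    {"travel": [23.5, 29.3, 12]},
    {"travel": [23.5, 29.3, 12]},
    {"travel": [23.5, 29.3, 12]},
    {"travel": [23.5, 29.3, 12]},
    {"travel": [23.5, 29.3, 12]},
    {"travel": [23.5, 29.3, 12]},
    {"travel": [23.5, 29.3, 12]},
    {"travel": [23.5, 29.3, 12]},
    {"travel": [23.5, 29.3, 12]},
    {"travel": [23.5, 29.3, 12]},
    {"travel": [0, 0, 0]},
    {"travel": [0, 0, 0]},
  ],
)

```text
invalid input
```

```bash
python3 -c "
from fit import *
st((.437,-.394,.03),(.559,-.2645,.03))
s=vision.snapshot('scene');t=vision.snapshot('top')
p=cv2.resize(s[225:375,140:340],(400,300),interpolation=2); q=cv2.resize(t[200:350,340:540],(400,300),interpolation=2)
cv2.imwrite('pics/d.png',np.hstack([p,q])[:,:,::-1])"
```

```text
t 1.3 tcp [ 165.4 -654.2  272. ] rot [-180.   -0.   95.] loc [-408.9 -781.5  272. ] w 0.0867 g 0.0 F [-0.1 -0.4 -0.9] j [ 85.7  26.3 -19.8  83.4   9.1  71.9  70. ]
 tool move to [ 437. -394.   30.] : [235.3 293.4 242.2]
 tool move to [ 559.  -264.5   30. ] : [353.6 426.2 242.3]
```

View pics/d.png

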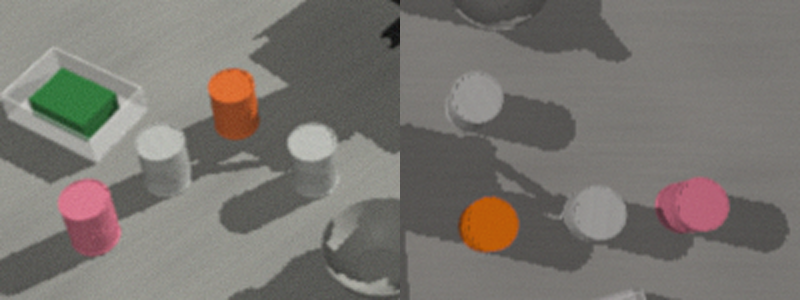

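The tins haven't moved: top view full-frame (438,306) and (378,249). The rows need "turn" included.

Request:
apply_moves(
  commands=[
    {"travel": [23.5, 29.3, 12], "turn": 0},
    {"travel": [23.5, 29.3, 12], "turn": 0},
    {"travel": [23.5, 29.3, 12], "turn": 0},
    {"travel": [23.5, 29.3, 12], "turn": 0},
    {"travel": [23.5, 29.3, 12], "turn": 0},
    {"travel": [23.5, 29.3, 12], "turn": 0},
    {"travel": [23.5, 29.3, 12], "turn": 0},
    {"travel": [23.5, 29.3, 12], "turn": 0},
    {"travel": [23.5, 29.3, 12], "turn": 0},
    {"travel": [23.5, 29.3, 12], "turn": 0},
    {"travel": [0, 0, 0], "turn": 0},
    {"travel": [0, 0, 0], "turn": 0},
  ],
)

```text
time_s: 2.6
eef_pos: [0.4366, -0.3928, 0.1521]
eef_rot: [-180.0, -0.0, 95.3]
wrist_force: [-0.4, -0.6, -0.4]
width: 0.0873
grasp_force: 0.0
```

```bash
python3 -c "
from fit import *
st((.437,-.394,.03),(.559,-.2645,.03))
"
```

```text
t 2.6 tcp [ 436.6 -392.8  152.1] rot [-180.    -0.    95.3] loc [-114.5 -546.6  152.1] w 0.0873 g 0.0 F [-0.4 -0.6 -0.4] j [ 57.3  25.  -25.5 103.3  12.9  54.7  31.6]
 tool move to [ 437. -394.   30.] : [ -1.3   0.4 122.1]
 tool move to [ 559.  -264.5   30. ] : [116.4 133.8 122. ]
```

Request:
apply_moves(
  commands=[
    {"travel": [-1, 0, 20], "turn": 0},
    {"travel": [0, 0, 20], "turn": 0},
    {"travel": [0, 0, 20], "turn": 0},
    {"travel": [0, 0, 20], "turn": 0},
    {"travel": [0, 0, 20], "turn": 0},
    {"travel": [0, 0, 20], "turn": 0},
    {"travel": [0, 0, 0], "turn": 0},
    {"travel": [0, 0, 0], "turn": 0},
  ],
)

```text
time_s: 3.4
eef_pos: [0.4355, -0.396, 0.0329]
eef_rot: [-180.0, 0.0, 95.1]
wrist_force: [-0.3, -0.7, 0.2]
width: 0.0869
grasp_force: 0.0
```

Request:
apply_moves(
  commands=[
    {"travel": [0, 0, 0], "turn": 0},
    {"travel": [0, 0, 0], "turn": 0},
    {"travel": [0, 0, 0], "turn": 0},
    {"travel": [0, 0, 0], "turn": 0},
    {"travel": [0, 0, 0], "turn": 0},
    {"travel": [0, 0, 0], "turn": 0},
    {"travel": [0, 0, 0], "turn": 0},
    {"travel": [0, 0, 0], "turn": 0},
  ],
  hand=1,
  grip_force=20,
)

```text
time_s: 4.2
eef_pos: [0.4364, -0.3949, 0.0329]
eef_rot: [180.0, 0.0, 95.2]
wrist_force: [-0.3, -0.3, 4.2]
width: 0.0566
grasp_force: 20.0
```

Request:
apply_moves(
  commands=[
    {"travel": [0, 0, -10], "turn": 0},
    {"travel": [0, 0, -25], "turn": 0},
    {"travel": [0, 0, -40], "turn": 0},
    {"travel": [0, 0, -40], "turn": 0},
    {"travel": [0, 0, -40], "turn": 0},
    {"travel": [0, 0, -40], "turn": 0},
    {"travel": [0, 0, -40], "turn": 0},
    {"travel": [0, 0, -40], "turn": 0},
    {"travel": [0, 0, -40], "turn": 0},
    {"travel": [0, 0, -30], "turn": 0},
    {"travel": [0, 0, -15], "turn": 0},
    {"travel": [0, 0, 0], "turn": 0},
    {"travel": [0, 0, 0], "turn": 0},
  ],
)

```text
time_s: 5.5
eef_pos: [0.4356, -0.3943, 0.3915]
eef_rot: [-179.9, -0.1, 95.2]
wrist_force: [-0.6, 0.3, -4.0]
width: 0.0566
grasp_force: 20.0
```

```bash
python3 -c "
from fit import *
st(W(P,(-45,70,172)),W(P,(45,-3,172)))
"
```

```text
t 5.5 tcp [ 435.6 -394.3  391.5] rot [-179.9   -0.1   95.2] loc [-115.6 -548.   391.5] w 0.0566 g 19.999903575517237 F [-0.6  0.3 -4. ] j [ 59.3  15.2 -27.5  84.4   7.   82.2  36.9]
 tool move to [448.2 227.5 172. ] : [617.9  69.4 220.1]
 tool move to [544.7 163.3 172. ] : [545.1 159.5 219.9]
```

Request:
apply_moves(
  commands=[
    {"travel": [20, 8, 0], "turn": 0},
    {"travel": [36, 14, 0], "turn": 0},
    {"travel": [36, 14, 0], "turn": 0},
    {"travel": [36, 14, 0], "turn": 0},
    {"travel": [36, 14, 0], "turn": 0},
    {"travel": [36, 14, 0], "turn": 0},
    {"travel": [36, 14, 0], "turn": 0},
    {"travel": [36, 14, 0], "turn": 0},
    {"travel": [36, 14, 0], "turn": 0},
    {"travel": [36, 0, 0], "turn": 0},
    {"travel": [36, -8, 0], "turn": 0},
    {"travel": [36, -8, 0], "turn": 0},
    {"travel": [36, -8, 0], "turn": 0},
    {"travel": [36, -8, 0], "turn": 0},
    {"travel": [36, -8, 0], "turn": 0},
    {"travel": [36, -8, 0], "turn": 0},
    {"travel": [36, -2, 0], "turn": 0},
    {"travel": [20, 0, 0], "turn": 0},
    {"travel": [0, 0, 0], "turn": 0},
    {"travel": [0, 0, 0], "turn": 0},
  ],
)

```text
time_s: 7.5
eef_pos: [0.4496, 0.2242, 0.391]
eef_rot: [-179.8, 0.1, 95.2]
wrist_force: [-0.5, -1.0, -2.0]
width: 0.0564
grasp_force: 20.0
```

```bash
python3 -c "
from fit import *
st(W(P,(-45,70,175)),W(P,(45,-3,175)))
"
```

```text
t 7.5 tcp [449.6 224.2 391. ] rot [-179.8    0.1   95.2] loc [-44.   66.6 391. ] w 0.0564 g 19.999714982695878 F [-0.5 -1.  -2. ] j [ 14.3   9.2 -51.7  93.9   7.3  80.7 -33. ]
 tool move to [448.2 227.5 175. ] : [  3.8  -0.5 216. ]
 tool move to [544.7 163.3 175. ] : [-69.   89.7 215.9]
```

Request:
apply_moves(
  commands=[
    {"travel": [3, 0, 0], "turn": 0},
    {"travel": [0, 0, 20], "turn": 0},
    {"travel": [0, 0, 25], "turn": 0},
    {"travel": [0, 0, 25], "turn": 0},
    {"travel": [0, 0, 25], "turn": 0},
    {"travel": [0, 0, 25], "turn": 0},
    {"travel": [0, 0, 25], "turn": 0},
    {"travel": [0, 0, 25], "turn": 0},
    {"travel": [0, 0, 20], "turn": 0},
    {"travel": [0, 0, 10], "turn": 0},
    {"travel": [0, 0, 0], "turn": 0},
    {"travel": [0, 0, 0], "turn": 0},
    {"travel": [0, 0, 4], "turn": 0},
    {"travel": [0, 0, 4], "turn": 0},
    {"travel": [0, 0, 4], "turn": 0},
    {"travel": [0, 0, 0], "turn": 0},
  ],
)

```text
time_s: 9.1
eef_pos: [0.4495, 0.2277, 0.1801]
eef_rot: [-180.0, 0.0, 95.2]
wrist_force: [0.1, 0.2, -3.1]
width: 0.0565
grasp_force: 20.0
```

Request:
apply_moves(
  commands=[
    {"travel": [0, 0, 2], "turn": 0},
    {"travel": [0, 0, 2], "turn": 0},
    {"travel": [0, 0, 2], "turn": 0},
    {"travel": [0, 0, 1], "turn": 0},
    {"travel": [0, 0, 0], "turn": 0},
    {"travel": [0, 0, 0], "turn": 0},
  ],
)

```text
time_s: 9.7
eef_pos: [0.4499, 0.2281, 0.1751]
eef_rot: [180.0, 0.1, 95.2]
wrist_force: [-2.8, -3.1, 10.1]
width: 0.0566
grasp_force: 20.0
```

Request:
apply_moves(
  commands=[
    {"travel": [0, 0, 0], "turn": 0},
    {"travel": [0, 0, 0], "turn": 0},
    {"travel": [0, 0, 0], "turn": 0},
    {"travel": [0, 0, 0], "turn": 0},
    {"travel": [0, 0, 0], "turn": 0},
    {"travel": [0, 0, -10], "turn": 0},
    {"travel": [0, 0, -20], "turn": 0},
    {"travel": [0, 0, -30], "turn": 0},
    {"travel": [0, 0, -40], "turn": 0},
    {"travel": [0, 0, -40], "turn": 0},
    {"travel": [0, 0, -40], "turn": 0},
    {"travel": [0, 0, -35], "turn": 0},
    {"travel": [0, 0, 0], "turn": 0},
    {"travel": [0, 0, 0], "turn": 0},
  ],
  hand=-1,
)

```text
time_s: 11.1
eef_pos: [0.4498, 0.2282, 0.3895]
eef_rot: [179.9, -0.0, 95.2]
wrist_force: [0.6, 1.0, 0.2]
width: 0.087
grasp_force: 0.0
```

Request:
apply_moves(
  commands=[
    {"travel": [-20, 8, 0], "turn": 0},
    {"travel": [-36, 14, 0], "turn": 0},
    {"travel": [-36, 14, 0], "turn": 0},
    {"travel": [-36, 14, 0], "turn": 0},
    {"travel": [-36, 14, 0], "turn": 0},
    {"travel": [-36, 0, 0], "turn": 0},
    {"travel": [-36, 0, 0], "turn": 0},
    {"travel": [-36, 0, 0], "turn": 0},
    {"travel": [-36, 0, 0], "turn": 0},
    {"travel": [-36, 0, 0], "turn": 0},
    {"travel": [-36, 0, 0], "turn": 0},
    {"travel": [-36, 0, 0], "turn": 0},
    {"travel": [-36, 0, 0], "turn": 0},
    {"travel": [-30, 0, 0], "turn": 0},
    {"travel": [0, 0, 30], "turn": 0},
    {"travel": [0, 0, 40], "turn": 0},
    {"travel": [0, 0, 40], "turn": 0},
    {"travel": [0, 0, 40], "turn": 0},
    {"travel": [0, 0, 0], "turn": 0},
    {"travel": [0, 0, 0], "turn": 0},
  ],
)

```text
time_s: 13.1
eef_pos: [0.5569, -0.246, 0.2381]
eef_rot: [-179.9, -0.1, 95.2]
wrist_force: [0.1, -0.1, 1.1]
width: 0.087
grasp_force: 0.0
```

```bash
python3 -c "
from fit import *
st((.559,-.2645,.033))
s=vision.snapshot('scene');t=vision.snapshot('top')
p=cv2.resize(s[90:330,210:530],(400,300),interpolation=2); q=cv2.resize(t[160:400,80:400],(400,300),interpolation=2)
cv2.imwrite('pics/e.png',np.hstack([p,q])[:,:,::-1])"
```

```text
t 13.1 tcp [ 556.9 -246.   238.1] rot [-179.9   -0.1   95.2] loc [  19.  -411.6  238.1] w 0.087 g 0.0 F [ 0.1 -0.1  1.1] j [ 46.   23.9 -35.3  94.6  14.8  66.4  12.2]
 tool move to [ 559.  -264.5   33. ] : [-18.9   0.7 205.1]
```

View pics/e.png

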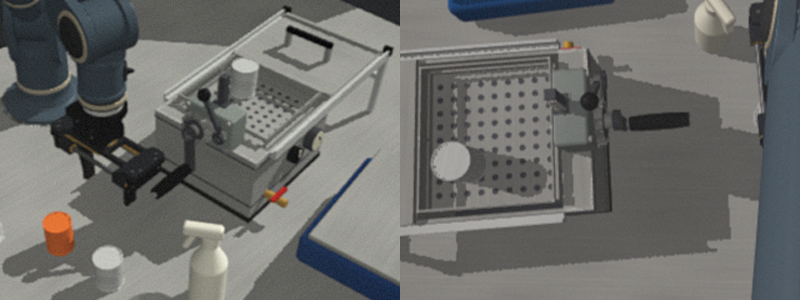

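First tin stands on the tray (top about (121,289)). The second tin is still at scene (296,297).

Request:
apply_moves(
  commands=[
    {"travel": [-19, 1, 0], "turn": 0},
    {"travel": [0, 0, 30], "turn": 0},
    {"travel": [0, 0, 35], "turn": 0},
    {"travel": [0, 0, 35], "turn": 0},
    {"travel": [0, 0, 35], "turn": 0},
    {"travel": [0, 0, 35], "turn": 0},
    {"travel": [0, 0, 25], "turn": 0},
    {"travel": [0, 0, 10], "turn": 0},
    {"travel": [0, 0, 0], "turn": 0},
    {"travel": [0, 0, 0], "turn": 0},
  ],
)

```text
time_s: 14.2
eef_pos: [0.5614, -0.2661, 0.0352]
eef_rot: [179.8, 0.1, 95.2]
wrist_force: [0.5, 0.9, 0.4]
width: 0.0872
grasp_force: 0.0
```

Request:
apply_moves(
  commands=[
    {"travel": [0, 0, 0], "turn": 0},
    {"travel": [0, 0, 0], "turn": 0},
    {"travel": [0, 0, 0], "turn": 0},
    {"travel": [0, 0, 0], "turn": 0},
    {"travel": [0, 0, 0], "turn": 0},
    {"travel": [0, 0, 0], "turn": 0},
    {"travel": [0, 0, 0], "turn": 0},
    {"travel": [0, 0, 0], "turn": 0},
  ],
  hand=1,
  grip_force=20,
)

```text
time_s: 15.0
eef_pos: [0.5601, -0.2651, 0.0338]
eef_rot: [180.0, 0.0, 95.2]
wrist_force: [-1.1, 0.6, 3.9]
width: 0.0566
grasp_force: 20.0
```

Request:
apply_moves(
  commands=[
    {"travel": [0, 0, -10], "turn": 0},
    {"travel": [0, 0, -25], "turn": 0},
    {"travel": [0, 0, -40], "turn": 0},
    {"travel": [0, 0, -40], "turn": 0},
    {"travel": [0, 0, -40], "turn": 0},
    {"travel": [0, 0, -40], "turn": 0},
    {"travel": [0, 0, -40], "turn": 0},
    {"travel": [0, 0, -40], "turn": 0},
    {"travel": [0, 0, -40], "turn": 0},
    {"travel": [0, 0, -30], "turn": 0},
    {"travel": [0, 0, -15], "turn": 0},
    {"travel": [0, 0, 0], "turn": 0},
    {"travel": [0, 0, 0], "turn": 0},
  ],
)

```text
time_s: 16.3
eef_pos: [0.5594, -0.2648, 0.3926]
eef_rot: [-179.9, -0.0, 95.2]
wrist_force: [-0.2, -0.8, -2.2]
width: 0.0565
grasp_force: 20.0
```

```bash
python3 -c "
from fit import *
st(W(P,(45,-3,177)))
"
```

```text
t 16.3 tcp [ 559.4 -264.8  392.6] rot [-179.9   -0.    95.2] loc [  19.7 -430.6  392.6] w 0.0565 g 19.999963785521686 F [-0.2 -0.8 -2.2] j [ 47.4  19.9 -36.2  79.8  11.7  84.2  16.8]
 tool move to [544.7 163.3 177. ] : [427.5  24.6 215.8]
```

Request:
apply_moves(
  commands=[
    {"travel": [20, 2, 0], "turn": 0},
    {"travel": [40, 2, 0], "turn": 0},
    {"travel": [40, 2, 0], "turn": 0},
    {"travel": [40, 2, 0], "turn": 0},
    {"travel": [40, 2, 0], "turn": 0},
    {"travel": [40, 2, 0], "turn": 0},
    {"travel": [40, 2, 0], "turn": 0},
    {"travel": [40, 2, 0], "turn": 0},
    {"travel": [40, 2, 0], "turn": 0},
    {"travel": [40, 2, 0], "turn": 0},
    {"travel": [30, 3, 0], "turn": 0},
    {"travel": [17, 2, 0], "turn": 0},
    {"travel": [0, 0, 0], "turn": 0},
    {"travel": [0, 0, 0], "turn": 0},
  ],
)

```text
time_s: 17.7
eef_pos: [0.5453, 0.1625, 0.3924]
eef_rot: [-179.9, 0.1, 95.3]
wrist_force: [0.3, 0.1, -1.5]
width: 0.0567
grasp_force: 20.0
```

Request:
apply_moves(
  commands=[
    {"travel": [5, 0, 0], "turn": 0},
    {"travel": [5, 0, 0], "turn": 0},
    {"travel": [0, 0, 20], "turn": 0},
    {"travel": [0, 0, 25], "turn": 0},
    {"travel": [0, 0, 25], "turn": 0},
    {"travel": [0, 0, 25], "turn": 0},
    {"travel": [0, 0, 25], "turn": 0},
    {"travel": [0, 0, 25], "turn": 0},
    {"travel": [0, 0, 25], "turn": 0},
    {"travel": [0, 0, 20], "turn": 0},
    {"travel": [0, 0, 10], "turn": 0},
    {"travel": [0, 0, 6], "turn": 0},
    {"travel": [0, 0, 3], "turn": 0},
    {"travel": [0, 0, 0], "turn": 0},
    {"travel": [0, 0, 0], "turn": 0},
  ],
)

```text
time_s: 19.2
eef_pos: [0.5458, 0.1727, 0.1854]
eef_rot: [179.9, -0.0, 95.2]
wrist_force: [0.2, 0.1, -1.9]
width: 0.0568
grasp_force: 20.0
```

```bash
python3 -c "
from fit import *
st(W(P,(45,-3,175)))
"
```

```text
t 19.2 tcp [545.8 172.7 185.4] rot [179.9  -0.   95.2] loc [ 47.    6.3 185.4] w 0.0568 g 20.00001231674105 F [ 0.2  0.1 -1.9] j [ 11.8  25.5 -44.3 102.7  20.3  60.  -34.9]
 tool move to [544.7 163.3 175. ] : [-9.3 -2.  10.4]
```

Request:
apply_moves(
  commands=[
    {"travel": [0, 0, 3], "turn": 0},
    {"travel": [0, 0, 3], "turn": 0},
    {"travel": [0, 0, 2], "turn": 0},
    {"travel": [0, 0, 2], "turn": 0},
    {"travel": [0, 0, 0], "turn": 0},
    {"travel": [0, 0, 0], "turn": 0},
  ],
)

```text
time_s: 19.8
eef_pos: [0.5452, 0.1723, 0.176]
eef_rot: [180.0, 0.1, 95.2]
wrist_force: [-2.4, -2.0, 8.1]
width: 0.0567
grasp_force: 20.0
```

Request:
apply_moves(
  commands=[
    {"travel": [0, 0, 0], "turn": 0},
    {"travel": [0, 0, 0], "turn": 0},
    {"travel": [0, 0, 0], "turn": 0},
    {"travel": [0, 0, 0], "turn": 0},
    {"travel": [0, 0, 0], "turn": 0},
    {"travel": [0, 0, -10], "turn": 0},
    {"travel": [0, 0, -20], "turn": 0},
    {"travel": [0, 0, -30], "turn": 0},
    {"travel": [0, 0, -40], "turn": 0},
    {"travel": [0, 0, -40], "turn": 0},
    {"travel": [0, 0, -40], "turn": 0},
    {"travel": [0, 0, -35], "turn": 0},
    {"travel": [0, 0, 0], "turn": 0},
    {"travel": [0, 0, 0], "turn": 0},
  ],
  hand=-1,
)

```text
time_s: 21.2
eef_pos: [0.5452, 0.1727, 0.3907]
eef_rot: [179.9, -0.0, 95.2]
wrist_force: [-0.1, -0.5, -1.5]
width: 0.0872
grasp_force: 0.0
```

Request:
apply_moves(
  commands=[
    {"travel": [-20, -10, 0], "turn": 0},
    {"travel": [-30, -15, 0], "turn": 0},
    {"travel": [-30, -15, 0], "turn": 0},
    {"travel": [-30, -15, 0], "turn": 0},
    {"travel": [-30, -15, 0], "turn": 0},
    {"travel": [-15, -3, 0], "turn": 0},
    {"travel": [0, 0, 0], "turn": 0},
    {"travel": [0, 0, 0], "turn": 0},
    {"travel": [0, 0, 0], "turn": 0},
    {"travel": [0, 0, 0], "turn": 0},
  ],
  hand=1,
)

```text
time_s: 22.2
eef_pos: [0.4866, 0.0129, 0.3893]
eef_rot: [-180.0, -0.0, 95.4]
wrist_force: [-0.3, -0.5, 0.3]
width: 0.015
grasp_force: 0.0
```

```bash
python3 -c "
from fit import *
st(W(P,(-30,-149,264)))
s=vision.snapshot('scene');t=vision.snapshot('top')
p=cv2.resize(s[90:255,320:540],(400,300),interpolation=2); q=cv2.resize(t[180:345,90:310],(400,300),interpolation=2)
cv2.imwrite('pics/f.png',np.hstack([p,q])[:,:,::-1])"
```

```text
t 22.2 tcp [486.6  12.9 389.3] rot [-180.    -0.    95.4] loc [ -26.8 -147.3  389.3] w 0.015 g 0.0 F [-0.3 -0.5  0.3] j [ 34.1   5.9 -43.8  96.1   4.1  79.7  -4.9]
 tool move to [483.6  10.9 264. ] : [ -1.8  -3.1 125.3]
```

View pics/f.png

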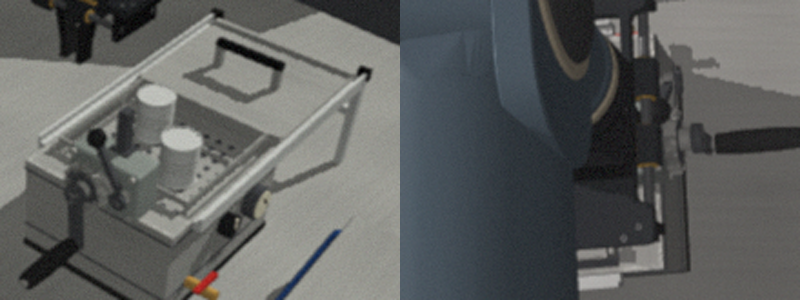

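Both tins stand on the tray in the picture (crop (156,100) and (180,145)). The lever is still on hold. Now down beside the knob.

Request:
apply_moves(
  commands=[
    {"travel": [-1.5, -7, 0], "turn": 0},
    {"travel": [0, 0, 15], "turn": 0},
    {"travel": [0, 0, 20], "turn": 0},
    {"travel": [0, 0, 20], "turn": 0},
    {"travel": [0, 0, 20], "turn": 0},
    {"travel": [0, 0, 20], "turn": 0},
    {"travel": [0, 0, 20], "turn": 0},
    {"travel": [0, 0, 8], "turn": 0},
    {"travel": [0, 0, 0], "turn": 0},
    {"travel": [0, 0, 0], "turn": 0},
  ],
)

```text
time_s: 23.3
eef_pos: [0.4802, 0.0094, 0.2674]
eef_rot: [179.9, 0.0, 95.2]
wrist_force: [0.5, 0.0, 0.0]
width: 0.0004
grasp_force: 0.0
```

Request:
apply_moves(
  commands=[
    {"travel": [0, 6, 0], "turn": 0},
    {"travel": [0, 7, 0], "turn": 0},
    {"travel": [0, 7, 0], "turn": 0},
    {"travel": [0, 7, 0], "turn": 0},
    {"travel": [0, 7, 0], "turn": 0},
    {"travel": [0, 7, 0], "turn": 0},
    {"travel": [0, 7, 0], "turn": 0},
    {"travel": [0, 7, 0], "turn": 0},
    {"travel": [0, 7, 0], "turn": 0},
    {"travel": [0, 7, 0], "turn": 0},
    {"travel": [0, 7, 0], "turn": 0},
    {"travel": [0, 7, 0], "turn": 0},
    {"travel": [0, 6, 0], "turn": 0},
    {"travel": [0, 5, 0], "turn": 0},
    {"travel": [0, 0, 0], "turn": 0},
    {"travel": [0, 0, 0], "turn": 0},
  ],
)

```text
time_s: 24.9
eef_pos: [0.5735, 0.0178, 0.2665]
eef_rot: [180.0, 0.0, 95.2]
wrist_force: [-0.2, 0.9, 0.3]
width: 0.0007
grasp_force: 0.0
```

```bash
python3 -c "
from fit import *
st()"
```

```text
t 24.9 tcp [573.5  17.8 266.5] rot [180.    0.   95.2] loc [  60.2 -150.5  266.5] w 0.0007 g 0.0 F [-0.2  0.9  0.3] j [ 26.5  20.3 -41.9  97.   14.4  68.3 -13.9]
```

Request:
apply_moves(
  commands=[
    {"travel": [0, 5, 0], "turn": 0},
    {"travel": [0, 4, 0], "turn": 0},
    {"travel": [0, 4, 0], "turn": 0},
    {"travel": [0, 2, 0], "turn": 0},
    {"travel": [0, 0, 0], "turn": 0},
    {"travel": [0, 0, 0], "turn": 0},
  ],
)

```text
time_s: 25.5
eef_pos: [0.5888, 0.0193, 0.2667]
eef_rot: [179.9, -0.0, 95.2]
wrist_force: [-0.9, 0.3, 0.0]
width: 0.0002
grasp_force: 0.0
```

```bash
python3 -c "
from fit import *
st()
s=vision.snapshot('scene')
crop(s,340,110,150,150,4,'pics/g.png')"
```

```text
t 25.5 tcp [588.8  19.3 266.7] rot [179.9  -0.   95.2] loc [  75.5 -150.5  266.7] w 0.0002 g 0.0 F [-0.9  0.3  0. ] j [ 25.5  21.8 -41.6  95.1  15.3  69.  -14.4]
```

View pics/g.png

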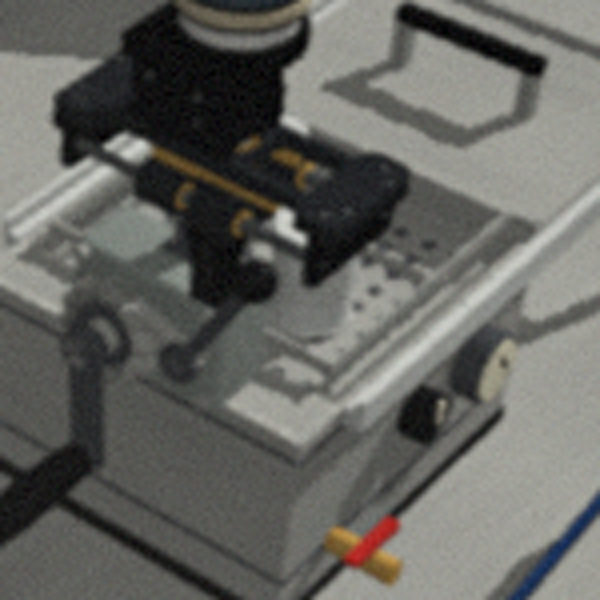

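The lever now leans to +x, knob at about scene (404,180). I'll push on to the stop.

Request:
apply_moves(
  commands=[
    {"travel": [0, 3, 0], "turn": 0},
    {"travel": [0, 2, 0], "turn": 0},
    {"travel": [0, 2, 0], "turn": 0},
    {"travel": [0, 0, 0], "turn": 0},
    {"travel": [0, 0, 0], "turn": 0},
  ],
)

```text
time_s: 26.05
eef_pos: [0.5934, 0.0197, 0.2663]
eef_rot: [-179.7, 0.0, 95.2]
wrist_force: [-6.4, -1.4, 2.9]
width: 0.0004
grasp_force: 3.7
```

```bash
python3 -c "
from fit import *
st()
for a in (13,86,95,105): print(a,proj('scene',W(P,(a,-149,212+(88**2-(a-59)**2)**.5))))
"
```

```text
t 26.05 tcp [593.4  19.7 266.3] rot [-179.7    0.    95.2] loc [  80.1 -150.5  266.3] w 0.0004 g 3.6679115798324347 F [-6.4 -1.4  2.9] j [ 25.   22.4 -41.4  94.2  15.6  69.6 -14.6]
13 (np.float64(372.6824110814597), np.float64(165.00384183827538))
86 (np.float64(398.19108979493967), np.float64(174.65348396738466))
95 (np.float64(401.2868667146699), np.float64(177.48798687409507))
105 (np.float64(404.6814081741343), np.float64(181.1520113186771))
```

Request:
apply_moves(
  commands=[
    {"travel": [0, -5, 0], "turn": 0},
    {"travel": [0, -3, -20], "turn": 0},
    {"travel": [0, 0, -30], "turn": 0},
    {"travel": [0, 0, -20], "turn": 0},
    {"travel": [-20, -17, 0], "turn": 0},
    {"travel": [-30, -24, 0], "turn": 0},
    {"travel": [-30, -24, 0], "turn": 0},
    {"travel": [-8, 0, 0], "turn": 0},
    {"travel": [0, 0, 0], "turn": 0},
    {"travel": [0, 0, 0], "turn": 0},
  ],
  hand=1,
)

```text
time_s: 27.05
eef_pos: [0.5313, -0.0732, 0.3368]
eef_rot: [179.9, -0.0, 95.3]
wrist_force: [-1.0, 0.0, 0.6]
width: 0.0005
grasp_force: 0.0
```

Request:
apply_moves(
  commands=[
    {"travel": [0, 0, 0], "turn": 0},
    {"travel": [0, 0, 0], "turn": 0},
    {"travel": [0, 0, 20], "turn": 0},
    {"travel": [0, 0, 20], "turn": 0},
    {"travel": [0, 0, 20], "turn": 0},
    {"travel": [0, 0, 20], "turn": 0},
    {"travel": [0, 0, 10], "turn": 0},
    {"travel": [0, 0, 0], "turn": 0},
    {"travel": [0, 0, 0], "turn": 0},
  ],
  hand=-1,
)

```text
time_s: 27.95
eef_pos: [0.5312, -0.074, 0.2472]
eef_rot: [179.9, -0.0, 95.2]
wrist_force: [-0.2, 0.9, 1.2]
width: 0.0643
grasp_force: 0.0
```

```bash
python3 -c "
from fit import *
st(W(P,(7,-239,101)))
s=vision.snapshot('scene')
crop(s,320,110,170,150,4,'pics/i.png')"
```

```text
t 27.95 tcp [531.2 -74.  247.2] rot [179.9  -0.   95.2] loc [   9.4 -238.   247.2] w 0.0643 g 0.0 F [-0.2  0.9  1.2] j [ 36.5  16.9 -40.4 103.3  12.1  64.2  -2.8]
 tool move to [528.9 -75.3 101. ] : [ -1.1  -2.6 146.2]
```

View pics/i.png

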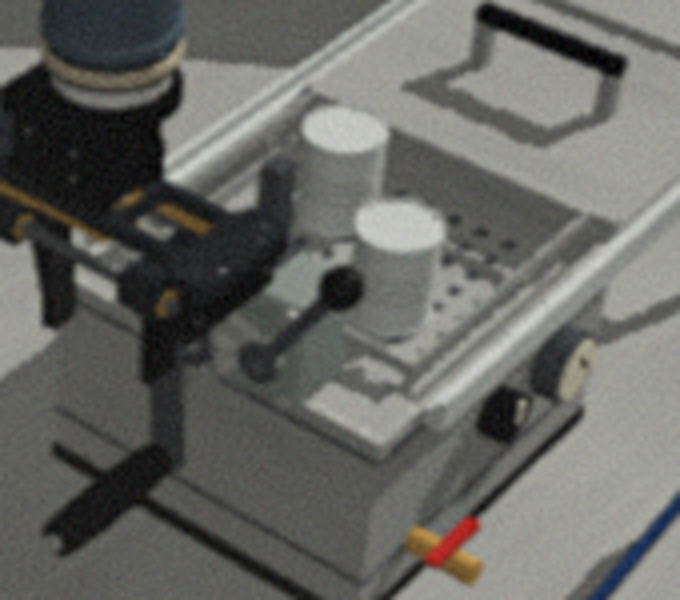

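The lever is on release (knob at crop (342,288)). The crank is unmoved and both tins stand. I'll descend on the handle.

Request:
apply_moves(
  commands=[
    {"travel": [-1, -2, 0], "turn": 0},
    {"travel": [0, 0, 15], "turn": 0},
    {"travel": [0, 0, 20], "turn": 0},
    {"travel": [0, 0, 20], "turn": 0},
    {"travel": [0, 0, 20], "turn": 0},
    {"travel": [0, 0, 20], "turn": 0},
    {"travel": [0, 0, 20], "turn": 0},
    {"travel": [0, 0, 20], "turn": 0},
    {"travel": [0, 0, 11], "turn": 0},
    {"travel": [0, 0, 0], "turn": 0},
    {"travel": [0, 0, 0], "turn": 0},
  ],
)

```text
time_s: 29.1
eef_pos: [0.529, -0.0755, 0.1008]
eef_rot: [180.0, -0.0, 95.2]
wrist_force: [-0.2, 0.9, -0.0]
width: 0.087
grasp_force: 0.0
```

Request:
apply_moves(
  commands=[
    {"travel": [0, 0, 0], "turn": 0},
    {"travel": [0, 0, 0], "turn": 0},
    {"travel": [0, 0, 0], "turn": 0},
    {"travel": [0, 0, 0], "turn": 0},
    {"travel": [0, 0, 0], "turn": 0},
    {"travel": [0, 0, 0], "turn": 0},
    {"travel": [0, 0, 0], "turn": 0},
    {"travel": [0, 0, 0], "turn": 0},
    {"travel": [0, 0, 0], "turn": 0},
    {"travel": [0, 0, 0], "turn": 0},
  ],
  hand=1,
  grip_force=20,
)

```text
time_s: 30.1
eef_pos: [0.5294, -0.0755, 0.1007]
eef_rot: [179.9, -0.0, 95.2]
wrist_force: [2.2, -0.3, -0.7]
width: 0.0266
grasp_force: 20.0
```

```bash
python3 -c "
from fit import *
st(W(P,(7,-239,101)))"
```

```text
t 30.1 tcp [529.4 -75.5 100.7] rot [179.9  -0.   95.2] loc [   7.5 -239.3  100.7] w 0.0266 g 19.990045968443155 F [ 2.2 -0.3 -0.7] j [ 32.   26.5 -36.2 112.3  20.9  47.6 -10.5]
 tool move to [528.9 -75.3 101. ] : [ 0.3 -0.5 -0.3]
```

Request:
apply_moves(
  commands=[
    {"travel": [0, 2, 0], "turn": 0},
    {"travel": [0, 2.3, -0.5], "turn": 0},
    {"travel": [0, 2.7, -0.5], "turn": 0},
    {"travel": [0, 2.8, -0.5], "turn": 0},
    {"travel": [0, 2.7, -0.6], "turn": 0},
    {"travel": [0, 2.7, -0.7], "turn": 0},
    {"travel": [0, 2.7, -0.8], "turn": 0},
    {"travel": [0, 2.7, -0.9], "turn": 0},
    {"travel": [0, 0, 0], "turn": 0},
    {"travel": [0, 0, 0], "turn": 0},
    {"travel": [0, 0, 0], "turn": 0},
  ],
)

```text
time_s: 31.2
eef_pos: [0.5489, -0.0737, 0.1047]
eef_rot: [-180.0, -0.0, 95.2]
wrist_force: [-2.6, 0.6, -5.8]
width: 0.0263
grasp_force: 20.0
```

```bash
python3 -c "
from fit import *
st()
s=vision.snapshot('scene')
crop(s,340,140,120,90,6,'pics/j.png')"
```

```text
t 31.2 tcp [548.9 -73.7 104.7] rot [-180.    -0.    95.2] loc [  27.1 -239.3  104.7] w 0.0263 g 19.97881567105651 F [-2.6  0.6 -5.8] j [ 31.   27.8 -36.  109.6  21.1  49.3 -10.7]
```

View pics/j.png

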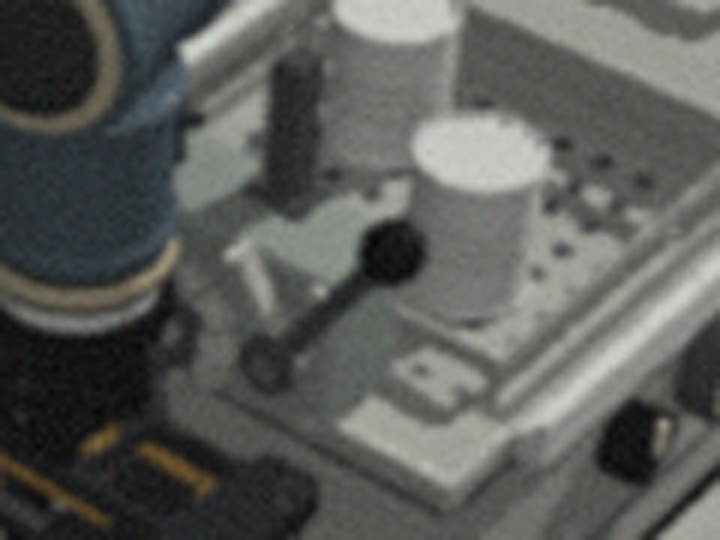

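The pawl now shows as a light bar pointing up off the wheel (crop (250,270)), and the handle pulls back by about 3 N, so it is out. I'll lower by hand along the circle.

```bash
cat > arc.py <<'E'
from fit import *
import sys,json
# hub in TCP coords hx,zc ; from current measured angle, n rows of step deg
hx,zc,n,step=map(float,sys.argv[1:5]); x=loc(robot.read_state()['eef_pos']); F=robot.read_state()['wrist_force']
a=np.degrees(np.arctan2(x[0]-hx,zc-x[2])); R=np.hypot(x[0]-hx,zc-x[2])
ar=np.radians(a); print('y',x[1],'a',a,'R',R,'Frad',F[0]*np.sin(ar)-F[2]*np.cos(ar),'Ftan',F[0]*np.cos(ar)+F[2]*np.sin(ar))
p=np.array([x[0],x[2]])
out=[]
for k in range(1,int(n)+1):
    b=np.radians(a-step*k); q=np.array([hx+80*np.sin(b),zc-80*np.cos(b)]); d=np.round(q-p,1); p=p+d
    out.append({"travel":[0,float(d[0]),float(-d[1])],"turn":0})
print(json.dumps(out))
E
python3 arc.py 1.5 180.6 12 4
```

```text
y -239.32009507168436 a 18.61909565429076 R 80.09930051318496 Frad 6.266659855152297 Ftan -3.1439766040810633
[{"travel": [0, -5.4, 1.5], "turn": 0}, {"travel": [0, -5.4, 1.2], "turn": 0}, {"travel": [0, -5.6, 0.9], "turn": 0}, {"travel": [0, -5.5, 0.4], "turn": 0}, {"travel": [0, -5.6, 0.1], "turn": 0}, {"travel": [0, -5.6, -0.4], "turn": 0}, {"travel": [0, -5.5, -0.7], "turn": 0}, {"travel": [0, -5.5, -1.1], "turn": 0}, {"travel": [0, -5.4, -1.5], "turn": 0}, {"travel": [0, -5.2, -1.8], "turn": 0}, {"travel": [0, -5.2, -2.2], "turn": 0}, {"travel": [0, -4.9, -2.6], "turn": 0}]
```

Request:
apply_moves(
  commands=[
    {"travel": [0, -5.4, 2], "turn": 0},
    {"travel": [0, -5.4, 1.5], "turn": 0},
    {"travel": [0, -5.6, 0.9], "turn": 0},
    {"travel": [0, -5.5, 0.4], "turn": 0},
    {"travel": [0, -5.6, 0.1], "turn": 0},
    {"travel": [0, -5.6, -0.4], "turn": 0},
    {"travel": [0, -5.5, -0.7], "turn": 0},
    {"travel": [0, -5.5, -1.1], "turn": 0},
    {"travel": [0, -5.4, -1.5], "turn": 0},
    {"travel": [0, -5.2, -1.8], "turn": 0},
    {"travel": [0, -5.2, -2.2], "turn": 0},
    {"travel": [0, -4.9, -2.6], "turn": 0},
    {"travel": [0, 0, 0], "turn": 0},
  ],
)

```text
time_s: 32.55
eef_pos: [0.4843, -0.08, 0.1111]
eef_rot: [180.0, 0.1, 95.2]
wrist_force: [-1.6, -1.6, 0.2]
width: 0.0266
grasp_force: 20.0
```

```bash
python3 arc.py 1.5 180.6 19 5
```

```text
y -239.61106296492463 a -29.50131259610615 R 79.9049462413717 Frad 0.5822946081129077 Ftan -1.5133224894218928
[{"travel": [0, -6.0, -3.6], "turn": 0}, {"travel": [0, -5.5, -4.2], "turn": 0}, {"travel": [0, -5.2, -4.7], "turn": 0}, {"travel": [0, -4.8, -5.1], "turn": 0}, {"travel": [0, -4.3, -5.5], "turn": 0}, {"travel": [0, -3.8, -5.8], "turn": 0}, {"travel": [0, -3.3, -6.2], "turn": 0}, {"travel": [0, -2.7, -6.4], "turn": 0}, {"travel": [0, -2.1, -6.7], "turn": 0}, {"travel": [0, -1.6, -6.8], "turn": 0}, {"travel": [0, -1.0, -6.9], "turn": 0}, {"travel": [0, -0.3, -6.9], "turn": 0}, {"travel": [0, 0.2, -7.0], "turn": 0}, {"travel": [0, 0.8, -7.0], "turn": 0}, {"travel": [0, 1.5, -6.8], "turn": 0}, {"travel": [0, 2.0, -6.7], "turn": 0}, {"travel": [0, 2.7, -6.4], "turn": 0}, {"travel": [0, 3.1, -6.2], "turn": 0}, {"travel": [0, 3.7, -6.0], "turn": 0}]
```

Request:
apply_moves(
  commands=[
    {"travel": [0, -6.0, -3.6], "turn": 0},
    {"travel": [0, -5.5, -4.2], "turn": 0},
    {"travel": [0, -5.2, -4.7], "turn": 0},
    {"travel": [0, -4.8, -5.1], "turn": 0},
    {"travel": [0, -4.3, -5.5], "turn": 0},
    {"travel": [0, -3.8, -5.8], "turn": 0},
    {"travel": [0, -3.3, -6.2], "turn": 0},
    {"travel": [0, -2.7, -6.4], "turn": 0},
    {"travel": [0, -2.1, -6.7], "turn": 0},
    {"travel": [0, -1.6, -6.8], "turn": 0},
    {"travel": [0, -1.0, -6.9], "turn": 0},
    {"travel": [0, -0.3, -6.9], "turn": 0},
    {"travel": [0, 0.2, -7.0], "turn": 0},
    {"travel": [0, 0.8, -7.0], "turn": 0},
    {"travel": [0, 1.5, -6.8], "turn": 0},
    {"travel": [0, 2.0, -6.7], "turn": 0},
    {"travel": [0, 2.7, -6.4], "turn": 0},
    {"travel": [0, 3.1, -6.2], "turn": 0},
    {"travel": [0, 3.7, -6.0], "turn": 0},
    {"travel": [0, 0, 0], "turn": 0},
  ],
)

```text
time_s: 34.55
eef_pos: [0.4592, -0.0825, 0.227]
eef_rot: [179.9, 0.1, 95.2]
wrist_force: [-0.8, -5.2, 1.8]
width: 0.0263
grasp_force: 20.0
```

```bash
python3 arc.py 1.5 180.6 19 5
```

```text
y -239.67815709888254 a -125.70655027872421 R 79.47056835436105 Frad 1.6873202447098843 Ftan -0.967162733165235
[{"travel": [0, 3.9, -5.8], "turn": 0}, {"travel": [0, 4.8, -5.1], "turn": 0}, {"travel": [0, 5.2, -4.6], "turn": 0}, {"travel": [0, 5.6, -4.2], "turn": 0}, {"travel": [0, 5.9, -3.7], "turn": 0}, {"travel": [0, 6.2, -3.1], "turn": 0}, {"travel": [0, 6.5, -2.6], "turn": 0}, {"travel": [0, 6.7, -2.0], "turn": 0}, {"travel": [0, 6.8, -1.5], "turn": 0}, {"travel": [0, 6.9, -0.8], "turn": 0}, {"travel": [0, 7.0, -0.2], "turn": 0}, {"travel": [0, 7.0, 0.4], "turn": 0}, {"travel": [0, 6.9, 1.0], "turn": 0}, {"travel": [0, 6.8, 1.6], "turn": 0}, {"travel": [0, 6.6, 2.1], "turn": 0}, {"travel": [0, 6.4, 2.8], "turn": 0}, {"travel": [0, 6.2, 3.3], "turn": 0}, {"travel": [0, 5.8, 3.8], "turn": 0}, {"travel": [0, 5.5, 4.3], "turn": 0}]
```

Request:
apply_moves(
  commands=[
    {"travel": [0, 3.9, -5.8], "turn": 0},
    {"travel": [0, 4.8, -5.1], "turn": 0},
    {"travel": [0, 5.2, -4.6], "turn": 0},
    {"travel": [0, 5.6, -4.2], "turn": 0},
    {"travel": [0, 5.9, -3.7], "turn": 0},
    {"travel": [0, 6.2, -3.1], "turn": 0},
    {"travel": [0, 6.5, -2.6], "turn": 0},
    {"travel": [0, 6.7, -2.0], "turn": 0},
    {"travel": [0, 6.8, -1.5], "turn": 0},
    {"travel": [0, 6.9, -0.8], "turn": 0},
    {"travel": [0, 7.0, -0.2], "turn": 0},
    {"travel": [0, 7.0, 0.4], "turn": 0},
    {"travel": [0, 6.9, 1.0], "turn": 0},
    {"travel": [0, 6.8, 1.6], "turn": 0},
    {"travel": [0, 6.6, 2.1], "turn": 0},
    {"travel": [0, 6.4, 2.8], "turn": 0},
    {"travel": [0, 6.2, 3.3], "turn": 0},
    {"travel": [0, 5.8, 3.8], "turn": 0},
    {"travel": [0, 5.5, 4.3], "turn": 0},
    {"travel": [0, 0, 0], "turn": 0},
  ],
)

```text
time_s: 36.55
eef_pos: [0.5774, -0.0707, 0.2395]
eef_rot: [179.7, -0.1, 95.2]
wrist_force: [5.6, -2.8, 1.0]
width: 0.0264
grasp_force: 20.0
```

```bash
python3 arc.py 1.5 180.6 19 5
```

```text
y -239.0027495100156 a 137.33927693604352 R 80.14611017560416 Frad 4.554245919378823 Ftan -3.4571372922019536
[{"travel": [0, 4.8, 5.1], "turn": 0}, {"travel": [0, 4.5, 5.3], "turn": 0}, {"travel": [0, 4.0, 5.7], "turn": 0}, {"travel": [0, 3.5, 6.1], "turn": 0}, {"travel": [0, 2.9, 6.3], "turn": 0}, {"travel": [0, 2.4, 6.6], "turn": 0}, {"travel": [0, 1.7, 6.7], "turn": 0}, {"travel": [0, 1.2, 6.9], "turn": 0}, {"travel": [0, 0.6, 7.0], "turn": 0}, {"travel": [0, 0.0, 7.0], "turn": 0}, {"travel": [0, -0.6, 6.9], "turn": 0}, {"travel": [0, -1.3, 6.9], "turn": 0}, {"travel": [0, -1.8, 6.7], "turn": 0}, {"travel": [0, -2.4, 6.6], "turn": 0}, {"travel": [0, -3.0, 6.3], "turn": 0}, {"travel": [0, -3.5, 6.0], "turn": 0}, {"travel": [0, -4.0, 5.7], "turn": 0}, {"travel": [0, -4.5, 5.4], "turn": 0}, {"travel": [0, -4.9, 4.9], "turn": 0}]
```

Request:
apply_moves(
  commands=[
    {"travel": [0, 5.3, 4.9], "turn": 0},
    {"travel": [0, 4.8, 5.3], "turn": 0},
    {"travel": [0, 4.2, 5.7], "turn": 0},
    {"travel": [0, 3.5, 6.1], "turn": 0},
    {"travel": [0, 2.9, 6.3], "turn": 0},
    {"travel": [0, 2.4, 6.6], "turn": 0},
    {"travel": [0, 1.7, 6.7], "turn": 0},
    {"travel": [0, 1.2, 6.9], "turn": 0},
    {"travel": [0, 0.6, 7.0], "turn": 0},
    {"travel": [0, 0.0, 7.0], "turn": 0},
    {"travel": [0, -0.6, 6.9], "turn": 0},
    {"travel": [0, -1.3, 6.9], "turn": 0},
    {"travel": [0, -1.8, 6.7], "turn": 0},
    {"travel": [0, -2.4, 6.6], "turn": 0},
    {"travel": [0, -3.0, 6.3], "turn": 0},
    {"travel": [0, -3.5, 6.0], "turn": 0},
    {"travel": [0, -4.0, 5.7], "turn": 0},
    {"travel": [0, -4.5, 5.4], "turn": 0},
    {"travel": [0, -4.9, 4.9], "turn": 0},
    {"travel": [0, 0, 0], "turn": 0},
  ],
)

```text
time_s: 38.55
eef_pos: [0.5723, -0.0713, 0.1177]
eef_rot: [-179.7, -0.1, 95.2]
wrist_force: [6.1, -2.6, -14.6]
width: 0.0264
grasp_force: 19.9
```

```bash
python3 arc.py 2.2 180.6 19 4
```

```text
y -239.13014336147376 a 37.61803362406713 R 79.3826671300475 Frad 15.269544133852033 Ftan -4.109227111276809
[{"travel": [0, -4.2, 3.7], "turn": 0}, {"travel": [0, -4.7, 3.0], "turn": 0}, {"travel": [0, -5.0, 2.6], "turn": 0}, {"travel": [0, -5.1, 2.2], "turn": 0}, {"travel": [0, -5.2, 1.9], "turn": 0}, {"travel": [0, -5.4, 1.5], "turn": 0}, {"travel": [0, -5.5, 1.1], "turn": 0}, {"travel": [0, -5.5, 0.7], "turn": 0}, {"travel": [0, -5.6, 0.4], "turn": 0}, {"travel": [0, -5.6, -0.0], "turn": 0}, {"travel": [0, -5.5, -0.5], "turn": 0}, {"travel": [0, -5.6, -0.8], "turn": 0}, {"travel": [0, -5.4, -1.2], "turn": 0}, {"travel": [0, -5.4, -1.6], "turn": 0}, {"travel": [0, -5.2, -1.9], "turn": 0}, {"travel": [0, -5.1, -2.3], "turn": 0}, {"travel": [0, -4.9, -2.7], "turn": 0}, {"travel": [0, -4.7, -3.0], "turn": 0}, {"travel": [0, -4.5, -3.3], "turn": 0}]
```

Request:
apply_moves(
  commands=[
    {"travel": [0, -3.3, 4.9], "turn": 0},
    {"travel": [0, -4.7, 3.2], "turn": 0},
    {"travel": [0, -5.0, 2.7], "turn": 0},
    {"travel": [0, -5.1, 2.2], "turn": 0},
    {"travel": [0, -5.2, 1.9], "turn": 0},
    {"travel": [0, -5.4, 1.5], "turn": 0},
    {"travel": [0, -5.5, 1.1], "turn": 0},
    {"travel": [0, -5.5, 0.7], "turn": 0},
    {"travel": [0, -5.6, 0.4], "turn": 0},
    {"travel": [0, -5.6, 0], "turn": 0},
    {"travel": [0, -5.5, -0.5], "turn": 0},
    {"travel": [0, -5.6, -0.8], "turn": 0},
    {"travel": [0, -5.4, -1.2], "turn": 0},
    {"travel": [0, -5.4, -1.6], "turn": 0},
    {"travel": [0, -5.2, -1.9], "turn": 0},
    {"travel": [0, -5.1, -2.3], "turn": 0},
    {"travel": [0, 0, 0], "turn": 0},
  ],
)

```text
time_s: 40.25
eef_pos: [0.4859, -0.08, 0.1108]
eef_rot: [-179.3, 0.1, 95.2]
wrist_force: [-11.3, -5.3, -15.9]
width: 0.0264
grasp_force: 20.0
```

```bash
python3 arc.py 2 180.4 12 3
```

```text
y -239.6751198382357 a -28.75279055793202 R 79.44139493090888 Frad 19.317383573263086 Ftan -2.238254340339811
[{"travel": [0, -3.9, -1.6], "turn": 0}, {"travel": [0, -3.5, -2.3], "turn": 0}, {"travel": [0, -3.4, -2.5], "turn": 0}, {"travel": [0, -3.2, -2.6], "turn": 0}, {"travel": [0, -3.1, -2.9], "turn": 0}, {"travel": [0, -3.0, -2.9], "turn": 0}, {"travel": [0, -2.7, -3.2], "turn": 0}, {"travel": [0, -2.7, -3.2], "turn": 0}, {"travel": [0, -2.4, -3.4], "turn": 0}, {"travel": [0, -2.3, -3.5], "turn": 0}, {"travel": [0, -2.1, -3.7], "turn": 0}, {"travel": [0, -1.8, -3.7], "turn": 0}]
```

Request:
apply_moves(
  commands=[
    {"travel": [0, -0.5, 0.9], "turn": 0},
    {"travel": [0, -0.5, 0.8], "turn": 0},
    {"travel": [0, -3.5, -1.9], "turn": 0},
    {"travel": [0, -3.5, -2.3], "turn": 0},
    {"travel": [0, -3.4, -2.4], "turn": 0},
    {"travel": [0, -3.2, -2.6], "turn": 0},
    {"travel": [0, 0, 0], "turn": 0},
  ],
)

```text
time_s: 40.95
eef_pos: [0.473, -0.0812, 0.1193]
eef_rot: [-179.5, 0.2, 95.2]
wrist_force: [-9.7, -4.4, -7.9]
width: 0.0265
grasp_force: 20.0
```

```bash
python3 arc.py 2 180.4 8 2
```

```text
y -239.72913444167176 a -39.975395319581715 R 79.67183167061607 Frad 12.295358867381527 Ftan -2.378055424714324
[{"travel": [0, -2.3, -1.6], "turn": 0}, {"travel": [0, -2.1, -1.9], "turn": 0}, {"travel": [0, -1.9, -2.0], "turn": 0}, {"travel": [0, -1.9, -2.0], "turn": 0}, {"travel": [0, -1.9, -2.1], "turn": 0}, {"travel": [0, -1.7, -2.2], "turn": 0}, {"travel": [0, -1.7, -2.2], "turn": 0}, {"travel": [0, -1.6, -2.3], "turn": 0}]
```

Estimated stop is at a ≈ -52°. I'll add a slight outward correction and go slowly.

Request:
apply_moves(
  commands=[
    {"travel": [0, -2.8, -1.2], "turn": 0},
    {"travel": [0, -2.4, -1.7], "turn": 0},
    {"travel": [0, -1.9, -2.0], "turn": 0},
    {"travel": [0, -1.9, -2.0], "turn": 0},
    {"travel": [0, -1.9, -2.1], "turn": 0},
    {"travel": [0, -1.7, -2.2], "turn": 0},
    {"travel": [0, 0, 0], "turn": 0},
  ],
)

```text
time_s: 41.65
eef_pos: [0.4617, -0.0823, 0.1309]
eef_rot: [-179.6, 0.2, 95.2]
wrist_force: [-8.1, -5.3, -6.3]
width: 0.0265
grasp_force: 20.0
```

```bash
python3 arc.py 2 180.4 8 2
```

```text
y -239.75410923835798 a -51.6478241849684 R 79.76486412193378 Frad 10.275266948579873 Ftan -0.07524002931391571
[{"travel": [0, -1.9, -2.1], "turn": 0}, {"travel": [0, -1.6, -2.3], "turn": 0}, {"travel": [0, -1.5, -2.3], "turn": 0}, {"travel": [0, -1.5, -2.4], "turn": 0}, {"travel": [0, -1.4, -2.4], "turn": 0}, {"travel": [0, -1.2, -2.5], "turn": 0}, {"travel": [0, -1.2, -2.5], "turn": 0}, {"travel": [0, -1.1, -2.6], "turn": 0}]
```

Request:
apply_moves(
  commands=[
    {"travel": [0, -1.9, -2.1], "turn": 0},
    {"travel": [0, -1.6, -2.3], "turn": 0},
    {"travel": [0, -1.5, -2.3], "turn": 0},
    {"travel": [0, 0, 0], "turn": 0},
  ],
)

```text
time_s: 42.05
eef_pos: [0.4614, -0.0821, 0.1375]
eef_rot: [179.7, 0.1, 95.2]
wrist_force: [5.0, -4.8, -22.3]
width: 0.0265
grasp_force: 20.0
```

```bash
python3 arc.py 2 180.4 8 2; python3 -c "
from fit import *
t=vision.snapshot('scene')
crop(t,340,110,150,150,4,'pics/k.png')"
```

```text
y -239.53075037200892 a -55.6764269550002 R 76.02679479264742 Frad 8.464369452802721 Ftan 21.18076033363437
[{"travel": [0, -4.8, -0.1], "turn": 0}, {"travel": [0, -1.5, -2.4], "turn": 0}, {"travel": [0, -1.3, -2.4], "turn": 0}, {"travel": [0, -1.3, -2.5], "turn": 0}, {"travel": [0, -1.2, -2.5], "turn": 0}, {"travel": [0, -1.1, -2.6], "turn": 0}, {"travel": [0, -1.0, -2.6], "turn": 0}, {"travel": [0, -1.0, -2.6], "turn": 0}]
```

View pics/k.png

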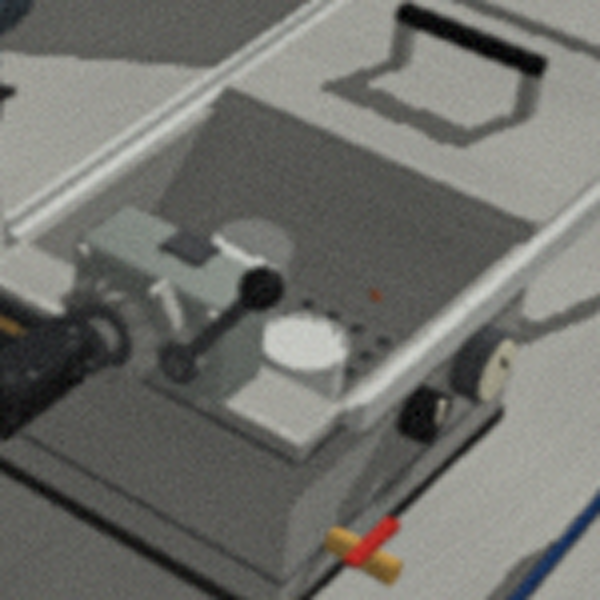

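The tray is right down on its stop (21 N of tangential resistance) and both tins stand low in the well. I'll relax, release and rise.

Request:
apply_moves(
  commands=[
    {"travel": [0, 1, 2], "turn": 0},
    {"travel": [0, 1, 2], "turn": 0},
    {"travel": [0, 0, 0], "turn": 0},
  ],
)

```text
time_s: 42.4
eef_pos: [0.4631, -0.0819, 0.135]
eef_rot: [179.9, 0.2, 95.2]
wrist_force: [-3.1, -5.5, -2.1]
width: 0.0263
grasp_force: 20.0
```

Request:
apply_moves(
  commands=[
    {"travel": [0, 0, 0], "turn": 0},
    {"travel": [0, 0, 0], "turn": 0},
    {"travel": [0, 0, 0], "turn": 0},
    {"travel": [0, 0, 0], "turn": 0},
    {"travel": [0, 0, 0], "turn": 0},
    {"travel": [0, 0, 0], "turn": 0},
    {"travel": [0, 0, -10], "turn": 0},
    {"travel": [0, 0, -20], "turn": 0},
    {"travel": [0, 0, -30], "turn": 0},
    {"travel": [0, 0, -30], "turn": 0},
    {"travel": [0, 0, -30], "turn": 0},
    {"travel": [0, 0, -30], "turn": 0},
    {"travel": [0, 0, -30], "turn": 0},
    {"travel": [0, 0, -20], "turn": 0},
    {"travel": [0, 0, 0], "turn": 0},
  ],
  hand=-1,
)

```text
time_s: 43.9
eef_pos: [0.4638, -0.0813, 0.3363]
eef_rot: [179.6, 0.1, 95.2]
wrist_force: [0.4, -0.4, 0.2]
width: 0.087
grasp_force: 0.0
```

Request:
apply_moves(
  commands=[
    {"travel": [0, 20, 0], "turn": 0},
    {"travel": [0, 35, 0], "turn": 0},
    {"travel": [0, 35, 0], "turn": 0},
    {"travel": [0, 35, 0], "turn": 0},
    {"travel": [0, 35, 0], "turn": 0},
    {"travel": [0, 35, 0], "turn": 0},
    {"travel": [20, 12, 0], "turn": 0},
    {"travel": [30, 0, 0], "turn": 0},
    {"travel": [30, 0, 0], "turn": 0},
    {"travel": [10, 0, 0], "turn": 0},
    {"travel": [0, 0, 0], "turn": 0},
    {"travel": [0, 0, 0], "turn": 0},
  ],
  hand=1,
)

```text
time_s: 45.1
eef_pos: [0.6603, 0.0247, 0.3324]
eef_rot: [-180.0, 0.1, 95.1]
wrist_force: [0.8, -0.4, 0.8]
width: 0.0027
grasp_force: 0.0
```

```bash
python3 -c "
from fit import *
st(W(P,(145,-149.5,266)))"
```

```text
t 45.1 tcp [660.3  24.7 332.4] rot [-180.     0.1   95.1] loc [ 147.2 -151.7  332.4] w 0.0027 g 0.0 F [ 0.8 -0.4  0.8] j [ 22.6  27.4 -43.3  79.5  18.7  80.5 -15.5]
 tool move to [657.9  26.7 266. ] : [ 2.3 -2.2 66.4]
```

Request:
apply_moves(
  commands=[
    {"travel": [2, 0, 16], "turn": 0},
    {"travel": [0, 0, 20], "turn": 0},
    {"travel": [0, 0, 20], "turn": 0},
    {"travel": [0, 0, 10], "turn": 0},
    {"travel": [0, 0, 0], "turn": 0},
    {"travel": [0, -8, 0], "turn": 0},
    {"travel": [0, -8, 0], "turn": 0},
    {"travel": [0, -8, 0], "turn": 0},
    {"travel": [0, -8, 0], "turn": 0},
    {"travel": [0, -8, 0], "turn": 0},
    {"travel": [0, -8, 0], "turn": 0},
    {"travel": [0, -8, 0], "turn": 0},
    {"travel": [0, -8, 0], "turn": 0},
    {"travel": [0, -8, 0], "turn": 0},
    {"travel": [0, -8, 0], "turn": 0},
    {"travel": [0, -8, 0], "turn": 0},
    {"travel": [0, -8, 0], "turn": 0},
    {"travel": [0, -6, 0], "turn": 0},
    {"travel": [0, 0, 0], "turn": 0},
  ],
)

```text
time_s: 47.0
eef_pos: [0.5574, 0.0194, 0.2669]
eef_rot: [-180.0, 0.0, 95.2]
wrist_force: [-0.0, -0.1, 0.1]
width: 0.0007
grasp_force: 0.0
```

Request:
apply_moves(
  commands=[
    {"travel": [0, -3, 0], "turn": 0},
    {"travel": [0, -3, 0], "turn": 0},
    {"travel": [0, 0, 0], "turn": 0},
    {"travel": [0, 0, 0], "turn": 0},
  ],
)

```text
time_s: 47.4
eef_pos: [0.5536, 0.019, 0.2674]
eef_rot: [179.8, -0.0, 95.2]
wrist_force: [5.5, 0.8, 0.4]
width: 0.0006
grasp_force: 2.2
```

```bash
python3 -c "
from fit import *
st(W(P,(145,-149.5,266)))"
```

```text
t 47.4 tcp [553.6  19.  267.4] rot [179.8  -0.   95.2] loc [  40.4 -147.4  267.4] w 0.0006 g 2.1623919275589287 F [5.5 0.8 0.4] j [ 30.1  18.9 -45.9  99.4  14.6  67.7 -14.7]
 tool move to [657.9  26.7 266. ] : [ -1.8 104.6   1.7]
```

Request:
apply_moves(
  commands=[
    {"travel": [0, 6, 0], "turn": 0},
    {"travel": [0, 4, -20], "turn": 0},
    {"travel": [0, 0, -30], "turn": 0},
    {"travel": [0, 0, -20], "turn": 0},
    {"travel": [25, -4, 0], "turn": 0},
    {"travel": [40, -5, 0], "turn": 0},
    {"travel": [40, -5, 0], "turn": 0},
    {"travel": [40, -5, 0], "turn": 0},
    {"travel": [40, -5, 0], "turn": 0},
    {"travel": [40, -5, 0], "turn": 0},
    {"travel": [40, -5, 0], "turn": 0},
    {"travel": [40, -5, 0], "turn": 0},
    {"travel": [40, -5, 0], "turn": 0},
    {"travel": [40, -5, 0], "turn": 0},
    {"travel": [40, -2, 0], "turn": 0},
    {"travel": [20, 0, 0], "turn": 0},
    {"travel": [0, 0, 0], "turn": 0},
    {"travel": [0, 0, 0], "turn": 0},
  ],
)

```text
time_s: 49.2
eef_pos: [0.4709, 0.4577, 0.3358]
eef_rot: [-179.9, 0.2, 95.2]
wrist_force: [-0.3, 0.3, 0.0]
width: 0.0003
grasp_force: 0.0
```

```bash
python3 -c "
from fit import *
st(W(P,(0,290,186)))
s=vision.snapshot('scene')
crop(s,335,105,160,150,4,'pics/l.png')"
```

```text
t 49.2 tcp [470.9 457.7 335.8] rot [-179.9    0.2   95.2] loc [ -0.9 297.  335.8] w 0.0003 g 0.0 F [-0.3  0.3  0. ] j [-15.6  28.8 -50.   79.4  21.9  81.9 -59.9]
 tool move to [472.5 450.8 186. ] : [ -6.6   1.2 149.9]
```

View pics/l.png

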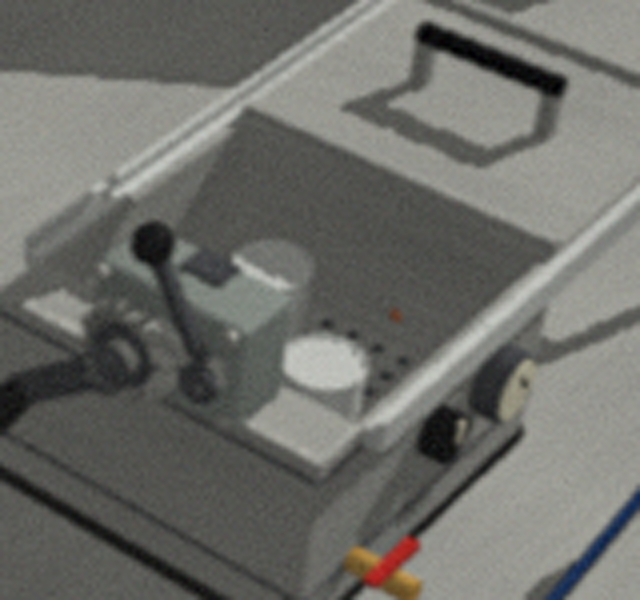

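The lever is back on hold (knob at crop (153,242)), the pawl lies on the wheel, and the tins stand. Now the cover: I'll come down behind its handle.

Request:
apply_moves(
  commands=[
    {"travel": [-4, 1, 0], "turn": 0},
    {"travel": [0, 0, 20], "turn": 0},
    {"travel": [0, 0, 25], "turn": 0},
    {"travel": [0, 0, 25], "turn": 0},
    {"travel": [0, 0, 25], "turn": 0},
    {"travel": [0, 0, 25], "turn": 0},
    {"travel": [0, 0, 20], "turn": 0},
    {"travel": [0, 0, 8], "turn": 0},
    {"travel": [0, 0, 0], "turn": 0},
    {"travel": [-6, 0, 0], "turn": 0},
    {"travel": [-8, 0, 0], "turn": 0},
    {"travel": [-10, 0, 0], "turn": 0},
    {"travel": [-10, 0, 0], "turn": 0},
    {"travel": [-10, 0, 0], "turn": 0},
    {"travel": [0, 0, 0], "turn": 0},
  ],
)

```text
time_s: 50.75
eef_pos: [0.4775, 0.408, 0.1889]
eef_rot: [180.0, 0.2, 95.1]
wrist_force: [-0.2, 0.4, -0.8]
width: 0.0005
grasp_force: 0.0
```

```bash
python3 -c "
from fit import *
st(W(P,(0,52,188)))"
```

```text
t 50.75 tcp [477.5 408.  188.9] rot [180.    0.2  95.1] loc [  0.9 246.9 188.9] w 0.0005 g 0.0 F [-0.2  0.4 -0.8] j [-11.1  32.  -48.   94.7  25.9  65.1 -61. ]
 tool move to [494.7 213.8 188. ] : [-194.9    0.1    1.5]
```

Request:
apply_moves(
  commands=[
    {"travel": [-8, 0, 0], "turn": 0},
    {"travel": [-10, 0, 0], "turn": 0},
    {"travel": [-10, 0, 0], "turn": 0},
    {"travel": [-10, 0, 0], "turn": 0},
    {"travel": [-10, 0, 0], "turn": 0},
    {"travel": [-10, 0, 0], "turn": 0},
    {"travel": [-10, 0, 0], "turn": 0},
    {"travel": [-10, 0, 0], "turn": 0},
    {"travel": [-10, 0, 0], "turn": 0},
    {"travel": [-10, 0, 0], "turn": 0},
    {"travel": [-10, 0, 0], "turn": 0},
    {"travel": [-10, 0, 0], "turn": 0},
    {"travel": [-10, 0, 0], "turn": 0},
    {"travel": [-10, 0, 0], "turn": 0},
    {"travel": [-10, 0, 0], "turn": 0},
    {"travel": [-10, 0, 0], "turn": 0},
    {"travel": [-10, 0, 0], "turn": 0},
    {"travel": [-5, 0, 0], "turn": 0},
    {"travel": [0, 0, 0], "turn": 0},
  ],
)

```text
time_s: 52.65
eef_pos: [0.4918, 0.2362, 0.1883]
eef_rot: [-179.9, 0.2, 95.1]
wrist_force: [-0.5, 0.4, -0.1]
width: 0.0007
grasp_force: 0.0
```

Request:
apply_moves(
  commands=[
    {"travel": [-5, 0, 0], "turn": 0},
    {"travel": [-5, 0, 0], "turn": 0},
    {"travel": [-4, 0, 0], "turn": 0},
    {"travel": [-3, 0, 0], "turn": 0},
    {"travel": [0, 0, 0], "turn": 0},
  ],
)

```text
time_s: 53.15
eef_pos: [0.4935, 0.2205, 0.1886]
eef_rot: [-179.9, 0.1, 95.2]
wrist_force: [-0.2, 0.1, 0.0]
width: 0.0005
grasp_force: 0.3
```

```bash
python3 -c "
from fit import *
st(W(P,(0,52,188)))"
```

```text
t 53.15 tcp [493.5 220.5 188.6] rot [-179.9    0.1   95.2] loc [ -0.6  58.8 188.6] w 0.0005 g 0.2541257080156356 F [-0.2  0.1  0. ] j [ 10.8  24.  -50.5 106.3  21.4  59.8 -43.2]
 tool move to [494.7 213.8 188. ] : [-6.7  0.6  0.6]
```

Request:
apply_moves(
  commands=[
    {"travel": [-3, 0, 0], "turn": 0},
    {"travel": [-3, 0, 0], "turn": 0},
    {"travel": [-3, 0, 0], "turn": 0},
    {"travel": [0, 0, 0], "turn": 0},
  ],
)

```text
time_s: 53.55
eef_pos: [0.4945, 0.2131, 0.1888]
eef_rot: [180.0, -0.1, 95.2]
wrist_force: [-0.3, 3.9, -2.4]
width: 0.0003
grasp_force: 2.3
```

```bash
python3 -c "
from fit import *
st()
s=vision.snapshot('scene');t=vision.snapshot('top')
p=cv2.resize(s[95:245,330:530],(400,300),interpolation=2); q=cv2.resize(t[180:330,60:260],(400,300),interpolation=2)
cv2.imwrite('pics/m.png',np.hstack([p,q])[:,:,::-1])"
```

```text
t 53.55 tcp [494.5 213.1 188.8] rot [180.   -0.1  95.2] loc [ -0.3  51.3 188.8] w 0.0003 g 2.2762463707476854 F [-0.3  3.9 -2.4] j [ 11.8  23.8 -50.7 106.6  21.1  59.5 -42.2]
```

View pics/m.png

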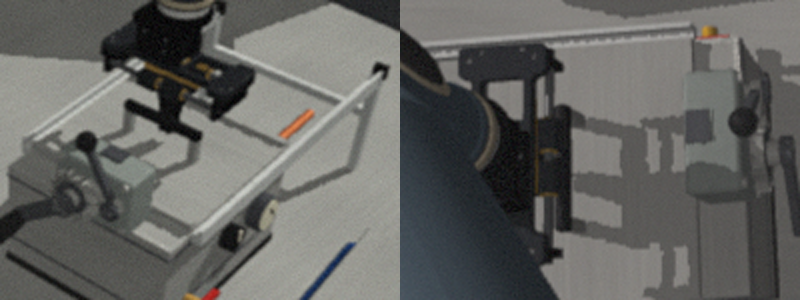

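The cover is over the well. I'll press on to make sure it's at the stop.

Request:
apply_moves(
  commands=[
    {"travel": [-2, 0, 0], "turn": 0},
    {"travel": [-2, 0, 0], "turn": 0},
    {"travel": [0, 0, 0], "turn": 0},
    {"travel": [0, 0, 0], "turn": 0},
  ],
)

```text
time_s: 54.05
eef_pos: [0.4945, 0.2131, 0.189]
eef_rot: [179.9, -0.5, 95.4]
wrist_force: [0.3, 13.3, -8.1]
width: 0.0003
grasp_force: 6.4
```

At the stop (13 N and no further motion). I'll back off, rise clear and take a last look.

Request:
apply_moves(
  commands=[
    {"travel": [6, 0, 0], "turn": 0},
    {"travel": [8, 0, 0], "turn": 0},
    {"travel": [6, 0, 0], "turn": 0},
    {"travel": [0, 0, -20], "turn": 0},
    {"travel": [0, 0, -40], "turn": 0},
    {"travel": [0, 0, -40], "turn": 0},
    {"travel": [0, 0, -40], "turn": 0},
    {"travel": [0, 0, -30], "turn": 0},
    {"travel": [30, 0, 0], "turn": 0},
    {"travel": [40, 0, 0], "turn": 0},
    {"travel": [40, 0, 0], "turn": 0},
    {"travel": [40, 0, 0], "turn": 0},
    {"travel": [40, 0, 0], "turn": 0},
    {"travel": [0, 0, 0], "turn": 0},
    {"travel": [0, 0, 0], "turn": 0},
    {"travel": [0, 0, 0], "turn": 0},
    {"travel": [0, 0, 0], "turn": 0},
  ],
)

```text
time_s: 55.75
eef_pos: [0.4771, 0.4159, 0.3589]
eef_rot: [179.9, 0.1, 95.0]
wrist_force: [-0.5, -0.5, -0.0]
width: 0.0006
grasp_force: 0.0
```

```bash
python3 -c "
from fit import *
st()
s=vision.snapshot('scene');t=vision.snapshot('top')
p=cv2.resize(s[95:245,330:530],(400,300),interpolation=2); q=cv2.resize(t[180:330,100:300],(400,300),interpolation=2)
cv2.imwrite('pics/n.png',np.hstack([p,q])[:,:,::-1])"
```

```text
t 55.75 tcp [477.1 415.9 358.9] rot [179.9   0.1  95. ] loc [  1.3 254.8 358.9] w 0.0006 g 0.0 F [-0.5 -0.5 -0. ] j [ -9.3  26.4 -53.3  80.7  21.1  83.3 -57.1]
```

View pics/n.png

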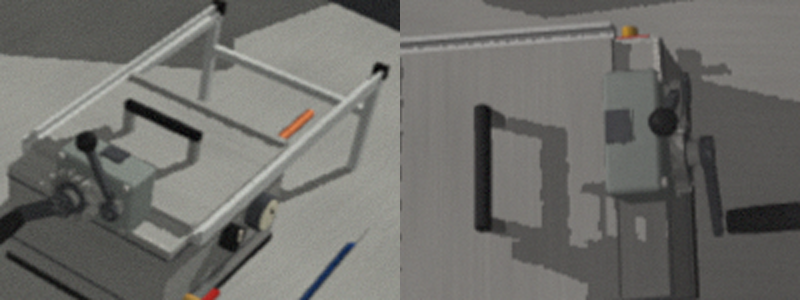

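The cover is shut (handle at crop (163,118)), the lever is on hold (knob at (87,141)), the crank is at rest, and the arm is clear.

```bash
python3 -c "
from bench import ticket
print(ticket.sign_off())"
```

```text
the job is handed in; nothing more can be done
None
```

The job is handed in at about 56 s, and every step was carried out: both tins (only two were present) stand on the lowered tray, the pawl lever is back on hold, and the cover is shut. The sign-off returned no verdict; I last saw the tins upright just before closing the cover.

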